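# Serve the tin from the back of the stand and restock behind

## Task

A guest has ordered the tin with the orange lid at the back of the wooden counter stand: first move both cartons that stand in front of it upright onto the black bar mat, then set the tin in the middle of the plate. Put the pale-lidded spice jar in the tin's old place at the back of the stand, then return each carton to the very place in the file where it stood, facing as before. Everything stays upright, and the bell and the sugar jar are left alone.

Things in the scene. Friction and masses are not known exactly. Their poses are not given: they have to be found in the camera images.
- stand: Pale wooden box stand, fixed. Origin under it, +x to its closed back, z up. Box x -80 to +135, y +-55 mm, top at z = 60 mm. Dark inlays mark three places in file at y = 0: front carton x = -50, rear carton x = -10, round back place x = +44 mm. Bay round the back place: cheeks rising 65 mm above the top, from x = +16 to +132 mm, 76 mm apart inside, back wall at x = +120 mm.
- honey_tin: Dark round tin with an orange lid, 58 mm diameter, 60 mm tall, 0.22 kg (varies). Origin at the centre of its underside, z up. Starts on the back place of the stand.
- green_carton: Small cream carton with a green paper seal over its top, 26 mm thick (its x) x 46 mm wide (its y) x 82 mm tall, 0.045 kg. Origin at the centre of its underside, z up. Starts in one of the two carton places of the stand, thickness along the file.
- orange_carton: Small cream carton with an orange-yellow paper seal over its top, 26 mm thick (its x) x 50 mm wide (its y) x 78 mm tall, 0.045 kg. Origin at the centre of its underside, z up. Starts in the other carton place of the stand, thickness along the file.
- bar_mat: Black ribbed rubber bar mat, fixed, 100 (x) x 200 (y) x 4 mm. Origin at the centre of its underside; its top is at z = 4 mm. Both cartons fit side by side along its y. Between it and the stand a 0.29 m tall glass display case with paper on top comes forward to a corner at about world x 0.51, y -0.20 m: carry things round it on the robot side.
- plate: Small white plate with a thin gold rim, fixed, 114 mm diameter. Origin at the centre of its underside; its flat middle, where a thing rests, is at z = 8 mm, its rim at 14 mm.
- spice_jar: Glass jar of brown spice with a pale grey lid, 58 mm diameter, 70 mm tall, 0.26 kg (varies). Origin at the centre of its underside, z up. Starts alone on the counter (z = 0), to the left.
- bell: Chrome reception bell, bystander, 83 mm diameter, 74 mm tall, on the counter near the stand's front. Origin at the centre of its underside.
- sugar_jar: Amber sugar jar with a spoon, bystander, 74 mm diameter, 136 mm tall, on the counter at the far left. Origin at the centre of its underside.

How it is judged:
On the way, in this order (a step that is already met when the one before it is completed fails the run):
1. both cartons stand upright on the bar mat, the tin still in its place in the stand (x of green_carton in the frame of bar_mat between -0.05 and 0.05 m and y of green_carton in the frame of bar_mat between -0.1 and 0.1 m and z of green_carton in the frame of bar_mat between 0 and 0.012 m and angle between each of green_carton, orange_carton's own z axis and vertical below 0.15 rad and x of orange_carton in the frame of bar_mat between -0.05 and 0.05 m and y of orange_carton in the frame of bar_mat between -0.1 and 0.1 m and z of orange_carton in the frame of bar_mat between 0 and 0.012 m and distance of honey_tin from where it was at the start of the episode below 0.03 m), for 0.2 s.
2. the tin stands on the middle of the plate while both cartons are on the mat (horizontal distance between honey_tin and plate below 0.015 m and height (world z) of honey_tin below 0.02 m and angle between honey_tin's own z axis and vertical below 0.12 rad and x of green_carton in the frame of bar_mat between -0.05 and 0.05 m and y of green_carton in the frame of bar_mat between -0.1 and 0.1 m and z of green_carton in the frame of bar_mat between 0 and 0.012 m and angle between each of green_carton, orange_carton's own z axis and vertical below 0.15 rad and x of orange_carton in the frame of bar_mat between -0.05 and 0.05 m and y of orange_carton in the frame of bar_mat between -0.1 and 0.1 m and z of orange_carton in the frame of bar_mat between 0 and 0.012 m), for 0.2 s.
3. the spice jar stands on the back place of the stand (x of spice_jar in the frame of stand between 0.031 and 0.057 m and y of spice_jar in the frame of stand between -0.013 and 0.013 m and height (world z) of spice_jar below 0.068 m and angle between spice_jar's own z axis and vertical below 0.12 rad), for 0.2 s.
At the end, for the whole second after the job is handed in: The tin stands upright on the plate within 15 mm of its centre; the spice jar stands upright on the stand within 13 mm of the back place; each carton stands upright within 13 mm of where it stood at the start, its thickness along the file within 0.2 rad; all at rest (all of step 3 and horizontal distance between honey_tin and plate below 0.015 m and height (world z) of honey_tin below 0.02 m and angle between each of honey_tin, green_carton, orange_carton's own z axis and vertical below 0.12 rad and linear speed of each of honey_tin, spice_jar, green_carton, orange_carton below 0.02 m/s and angular speed of each of honey_tin, spice_jar, green_carton, orange_carton below 0.2 rad/s and distance of each of green_carton, orange_carton from where it was at the start of the episode below 0.013 m and angle between the x axis of each of green_carton, orange_carton and the x axis of stand, either way round below 0.2 rad); the robot touches nothing.
It fails at once if the bell or the sugar jar is pushed more than 20 mm (distance of any of bell, sugar_jar from where it was at the start of the episode above 0.02 m).
It fails at once if the tin, the jar or a carton is tipped over (angle between any of honey_tin, spice_jar, green_carton, orange_carton's own z axis and vertical above 0.7 rad).
It also fails if it takes over 141 s, if anything falls off the work surface, if the arm or the gripper's body presses on something with over 40 N, if the wrist force passes 120 N, or if a joint passes its speed limit or range.

## Robot

A 7-joint arm with a two-finger parallel gripper is mounted at the origin on a cart in front of the work surface, level with it; the furniture and walls round the work are solid. World frame = base frame: x ahead of the robot, y to its left, z up, the work surface at z = 0. Lengths are in m, angles in rad, forces in N, time in s.
With the tool pointing down it reaches from about 0.4 to 0.85 m from the base axis. Payload 4.5 kg.
Tool frame: the origin (TCP) lies at the very end of the fingers, on their centre line; the grasp point (between the pads) lies 19 mm behind it (grip_point_offset is the distance from the TCP to the grasp point, in m); z points along the fingers, y is the line along which they close (so a half turn about z gives the same grasp; the last joint's range is limited). The gripper opens to 88 mm and grips with 3 to 60 N. Pads are 18 mm wide; open, the fingers measure 123 mm over their backs; the gripper's body (75 mm by 187 mm) begins 45 mm behind the grasp point.
Start: joints at [1.214, 0.689, -0.195, 1.565, 0.157, 0.902, -0.215], TCP at [0.238, -0.578, 0.211] pointing down, gripper open.
Joint ranges: [-3.01, 3.01], [-0.46, 2.08], [-1.47, 1.51], [0.13, 2.56], [-1, 4.14], [0.04, 2.09], [-2.66, 2.66]. Speed limits (rad/s): [2.57, 2.57, 3.14, 3.14, 3.14, 3.14, 3.14].

## Interface

Orientations are given as a unit quaternion [x, y, z, w].
In Python, from plant import get_state, snapshot, camera_params, finish_job, grip_point_offset gives the robot as it stands.
- The arm moves only by the tool handwheel, called after "Request:" by a JSON object that holds its "name" and its "arguments", one argument or row to a line. Schema: {"type":"object","properties":{"ticks":{"type":"array","items":{"type":"array","items":{"type":"number"},"minItems":7,"maxItems":7},"minItems":1,"maxItems":10},"clamp_n":{"type":"number"},"only":{"type":"string"},"quiet":{"type":"boolean"},"lines":{"type":"string"}},"required":["ticks"],"additionalProperties":false}. ticks is a list of rows, 1 to 10 of them, each of 7 numbers: the opening from 0.0 (shut) to 1.0 (fully open), then dx, dy, dz in parts of the range, where 1.0 means 0.75 m, then a rotation vector rx, ry, rz in parts of the range, where 1.0 means 360 degrees; each row is the pose to reach, as a shift and turn from the pose commanded when the call began, along the tool's axes at that moment; what a row does not reach only later rows make up. A row lasts 1/10 s, in which the tool goes at most 0.05 m and 0.15 rad, less where a joint would pass 70% of its speed; a pose out of reach is approached as far as the arm can. The fingers move at their own pace and stop on an object; clamp_n is the grip in N (left out, the last holds). Time passes only in rows, so rows that do not move let the fingers close. The tool returns the time, the measured TCP pose, the force, the opening and the grip force at its end. only (a regular expression) keeps the lines of the reply that match it, lines (a string "A,B") keeps lines A to B, and quiet returns only ok. A shift or turn number past 1, either way, is cut back to 1. Input that does not fit is refused with a message, and nothing moves.
- get_state(): the state, without advancing time (a new reading comes with each control period).
- snapshot(name): name is "side" or "top"; returns (picture, depth): 480x640x3 uint8, red, green, blue; 480x640 float32, m along the optical axis (not along the pixel's ray), 0 where there is no reading.
- camera_params(name): a dict with "fx", "fy", "cx", "cy" (pixels), "rvec" (rotation vector, rad) and "tvec" (3), from world to camera coordinates, as OpenCV has them. Camera axes: x right, y down, z forward; pixel columns grow to the right and rows downward; lengths in m; the calibration is good to about 2 mm. A picture is of the moment at which its call begins. camera_params takes no time and is no camera call.
- finish_job(): hands the job in; it is judged then, once.
The state is a dict: "clock": time; "q": joint angles; "qd": joint speeds; "joint_torque": joint torques, N m; "tool_pos": TCP position; "eef_rot": TCP orientation; "contact_force": force on the tool from outside, world axes, zero at the start; "moment": the same for the moment, N m; "opening": opening from 0.0 (shut) to 1.0 (fully open); "finger_force": force on a finger pad.
Only numpy, scipy, OpenCV 4.12 (cv2) and the standard library are available. Lean on these libraries where they do the work, as an engineer would, in place of code of your own. Each camera call takes 0.05 s, during which the arm holds its last target. There are 200 camera calls.

## Working session

There is one attempt and no reset: what is moved stays moved. The work goes in short steps, Python scripts to look and compute and a tool call to move; the robot and the scene stay as the last step left them, time stands still between calls to the robot, and variables do not carry over. Pictures are saved under pics/ and viewed, at most 14 in all, crops included, and the job is handed in when it is done.

```bash
ls; mkdir -p pics
```

Run:
```python
from plant import *
import cv2,numpy as np
for n in("side","top"):
    p,d=snapshot(n); cv2.imwrite(f"pics/{n}0.png",p[:,:,::-1]); np.save(f"pics/{n}0d.npy",d)
    print(n,camera_params(n))
s=get_state();print(s,grip_point_offset)
```

```text
pics
side {'fx': 551.3436929887007, 'fy': 551.3436929887007, 'cx': 321.5240656114133, 'cy': 235.94334313177907, 'rvec': array([ 2.17480973, -0.38157898,  0.18853057]), 'tvec': array([-0.52042001,  0.16830613,  1.51651989])}
top {'fx': 594.9193973388714, 'fy': 594.9193973388714, 'cx': 335.04454599899447, 'cy': 229.21919301548957, 'rvec': array([ 2.16494617, -2.05232259,  0.21930103]), 'tvec': array([-0.05513747,  0.53856571,  1.30358994])}
{'clock': 0.1, 'q': array([ 1.21379126,  0.68989689, -0.19455203,  1.56622245,  0.15731357,
        0.90252541, -0.21510538]), 'qd': array([-0.00125948, -0.00225745,  0.00096925, -0.00467876, -0.0005668 ,
       -0.00016408,  0.00037136]), 'joint_torque': array([-3.71646165e-03, -5.28498244e+01, -1.27117887e+00, -1.53836668e+01,
       -5.25322650e-02,  2.00947157e-03,  4.43133717e-05]), 'tool_pos': array([ 0.23781763, -0.57732202,  0.21009779]), 'eef_rot': array([ 9.80959366e-01,  1.94211314e-01, -2.16798898e-04, -7.99905275e-04]), 'contact_force': array([0.37109898, 0.45270207, 0.21510896]), 'moment': array([ 0.01169591, -0.00071189, -0.03550606]), 'finger_force': 0.0, 'opening': 1.0017691781408187} 0.0187
```

View pics/top0.png

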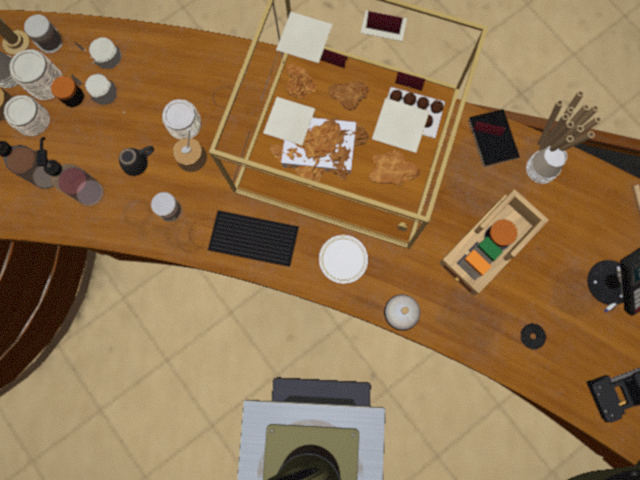

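View pics/side0.png

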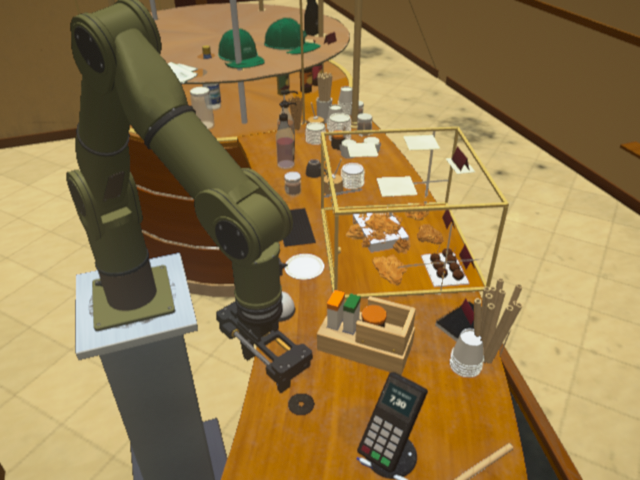

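Create h.py:
```python
import cv2,numpy as np
from plant import *
from scipy.spatial.transform import Rotation as R
def cam(n):
    c=camera_params(n);M=cv2.Rodrigues(c["rvec"])[0];return c,M,c["tvec"]
def ray(n,uv,z):
    c,M,t=cam(n);o=-M.T@t;uv=np.atleast_2d(uv)
    d=np.c_[(uv[:,0]-c["cx"])/c["fx"],(uv[:,1]-c["cy"])/c["fy"],np.ones(len(uv))]@M
    return o+d*((z-o[2])/d[:,2])[:,None]
def proj(n,P):
    c,M,t=cam(n);q=np.atleast_2d(P)@M.T+t;return np.c_[q[:,0]/q[:,2]*c["fx"]+c["cx"],q[:,1]/q[:,2]*c["fy"]+c["cy"]]
def cloud(n,d):
    c,M,t=cam(n);v,u=np.mgrid[0:480,0:640];q=np.stack([(u-c["cx"])/c["fx"]*d,(v-c["cy"])/c["fy"]*d,d],-1);return (q-t)@M
def tip():
    s=get_state();return np.array(s["tool_pos"]),R.from_quat(s["eef_rot"])
```

Run:
```python
from h import *
np.set_printoptions(precision=4,suppress=True)
im=cv2.imread("pics/top0.png");d=np.load("pics/top0d.npy");P=cloud("top",d)
print("tcp px",proj("top",[.238,-.578,.21]),proj("side",[.238,-.578,.21]))
for n,(u,v) in dict(jar=(165,206),plate=(343,259),mat=(254,239),bell=(402,312),tin=(503,233),gc=(490,246),oc=(479,262),counter=(350,310),sugar=(188,150),cup=(180,115),standrim=(470,285)).items(): print(n,P[v,u])
hsv=cv2.cvtColor(im,cv2.COLOR_BGR2HSV)
H,S,V=cv2.split(hsv)
def blob(mask,box,name,z):
    m=np.zeros_like(mask);x0,y0,x1,y1=box;m[y0:y1,x0:x1]=mask[y0:y1,x0:x1]*1
    n,l,st,c=cv2.connectedComponentsWithStats(m.astype(np.uint8));k=1+np.argmax(st[1:,4])
    cs,_=cv2.findContours((l==k).astype(np.uint8),cv2.RETR_EXTERNAL,cv2.CHAIN_APPROX_NONE);cc=max(cs,key=len)[:,0].astype(float)
    W=ray("top",cc,z)[:,:2].astype(np.float32)*1000
    r=cv2.minAreaRect(W);print(name,st[k,4],c[k],"rect",np.round(r[0],1),np.round(r[1],1),round(r[2],1),"zmed",np.median(P[l==k][:,2]))
blob((S>150)&(H<16)&(V>120),(488,215,520,245),"tin",.12)
blob((S>100)&(H>40)&(H<90),(470,225,510,265),"green",.142)
blob((S>170)&(H<25)&(V>190),(460,245,492,278),"orange",.138)
blob((V<60),(200,200,305,270),"mat",.004)
blob((S<60)&(V>140),(310,225,375,290),"plate",.014)
blob((S<70)&(V>110),(145,190,182,210),"jarlid",.07)
blob((S<70)&(V>90),(380,290,425,335),"bell",.03)
hh=(P[:,:,2]>.052)&(P[:,:,2]<.066)
blob(hh,(435,185,555,300),"standtop",.06)
blob((P[:,:,2]>.045)&(P[:,:,2]<.16),(435,185,555,300),"stand_all",.06)
x=im[170:310,425:565];cv2.imwrite("pics/standcrop.png",cv2.resize(x,None,fx=4,fy=4,interpolation=2))
x=im[170:240,125:215];cv2.imwrite("pics/jarcrop.png",cv2.resize(x,None,fx=6,fy=6,interpolation=2))
```

```text
tcp px [[613.6543 381.5675]] [[266.4805 382.5967]]
jar [0.5708 0.3633 0.0718]
plate [ 0.4819 -0.0484  0.0013]
mat [0.518  0.1645 0.0042]
bell [ 0.361  -0.1848  0.0569]
tin [ 0.5387 -0.3927  0.1189]
gc [ 0.5029 -0.3572  0.1466]
oc [ 0.4688 -0.3361  0.138 ]
counter [ 0.3639 -0.0707 -0.0049]
sugar [0.71   0.3272 0.0638]
cup [0.7983 0.357  0.0581]
standrim [ 0.4291 -0.3352  0.0579]
tin 529 [503.3724 232.0132] rect [ 540.9 -393.4] [53.4 55.3] 3.1 zmed 0.11989304882351653
green 286 [489.9091 247.8881] rect [ 500.3 -358. ] [45.8 31.3] 46.8 zmed 0.14252642794208753
orange 273 [477.967  261.6703] rect [ 469.3 -333.4] [48.8 24.8] 46.4 zmed 0.1383358147640239
mat 3303 [253.1296 238.0215] rect [520.7 167. ] [196.3  96.3] 81.6 zmed 0.004407229737436182
plate 1901 [343.01  258.687] rect [480.3 -48.3] [113.4 112.3] 3.1 zmed 0.00954198209337785
jarlid 378 [163.0899 201.5132] rect [583.9 369.4] [40.1 55.5] 3.1 zmed 0.07018680506545723
bell 908 [401.9339 311.6641] rect [ 364.4 -187.8] [74.3 77.3] 3.1 zmed 0.04328695461094986
standtop 2090 [485.8258 247.4344] rect [ 525.7 -383.5] [109.8 217.9] 48.4 zmed 0.059919851939588584
stand_all 5047 [494.9818 240.9223] rect [ 533.9 -391.9] [111.6 244.1] 48.3 zmed 0.0903621487492651
```

View pics/standcrop.png

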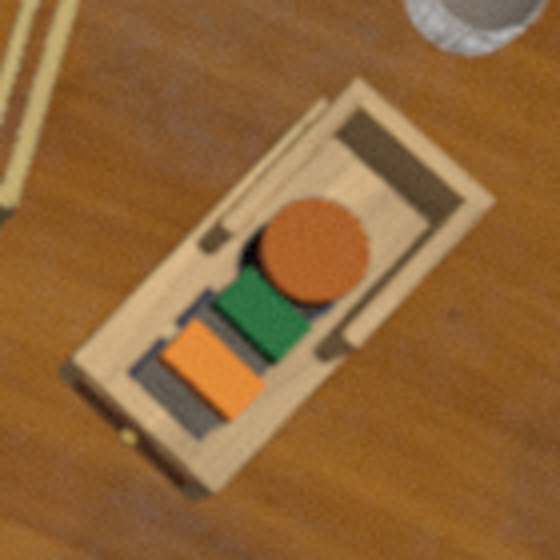

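Add to h.py:
```python
def go(x,y,z,psi):  # psi = world angle (deg) of tool y (closing line)
    p,r=tip();a=np.radians(psi);yv=np.array([np.cos(a),np.sin(a),0]);zv=np.array([0,0,-1.]);M=np.c_[np.cross(yv,zv),yv,zv]
    print("d",np.round(r.inv().apply(np.array([x,y,z])-p),4),"rot",np.round((r.inv()*R.from_matrix(M)).as_rotvec(),3))
YAW=-41.5
def st(x,y=0,o=(.5051,-.3653)):
    a=np.radians(YAW);return np.array(o)+[x*np.cos(a)-y*np.sin(a),x*np.sin(a)+y*np.cos(a)]
```

Run:
```python
from h import *
np.set_printoptions(precision=4,suppress=True)
print("case top",ray("top",[(409,245),(215,152),(483,30)],.29), "case bottom",ray("top",[(430,218),(237,190)],0))
im=cv2.imread("pics/top0.png")
x=im[170:240,125:215]
sd=cv2.imread("pics/side0.png");H,S,V=cv2.split(cv2.cvtColor(sd,cv2.COLOR_BGR2HSV))
def bl(m,box,n,z):
    k=np.zeros_like(m);x0,y0,x1,y1=box;k[y0:y1,x0:x1]=m[y0:y1,x0:x1]
    v,u=np.nonzero(k);c=(u.mean(),v.mean());print(n,len(u),c,ray("side",c,z))
bl((S>140)&(H<14)&(V>120),(355,298,392,330),"tin side",.12)
bl((S<60)&(V>120),(284,172,302,182),"jar lid side",.07)
bl((S<40)&(V>170),(280,250,328,282),"plate side",.011)
a=cv2.resize(x,None,fx=4,fy=4,interpolation=2);b=cv2.resize(sd[140:210,265:355],None,fx=4,fy=4,interpolation=2)
cv2.imwrite("pics/jars.png",np.hstack([a,b]))
for x in (-50,-10,44): print(st(x))
go(*st(-50),.2,48.5)
```

```text
case top [[ 0.4683 -0.1685  0.29  ]
 [ 0.6314  0.2122  0.29  ]
 [ 0.9206 -0.3066  0.29  ]] case bottom [[ 0.5925 -0.2515  0.    ]
 [ 0.6369  0.216   0.    ]]
tin side 0 (np.float64(nan), np.float64(nan)) [[nan nan nan]]
jar lid side 126 (np.float64(291.9761904761905), np.float64(176.29365079365078)) [[0.5756 0.3639 0.07  ]]
plate side 756 (np.float64(304.1124338624339), np.float64(266.30555555555554)) [[ 0.482 -0.048  0.011]]
[-36.9427  32.7657]
[-6.9845  6.2609]
[ 33.4592 -29.5206]
d [-21.6711 -44.9945   0.087 ] rot [-0.001 -0.002 -2.026]<stdin>:9: RuntimeWarning: Mean of empty slice.
  ret = ret.dtype.type(ret / rcount)
```

View pics/jars.png

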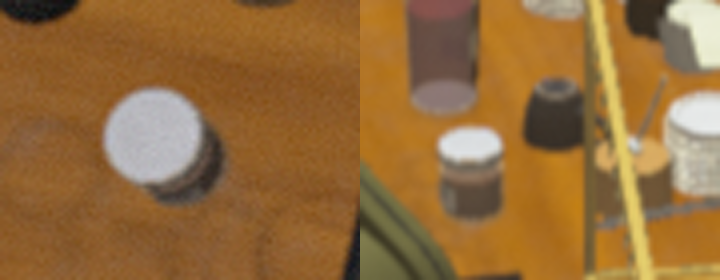

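```bash
sed -i 's|^    a=np.radians(YAW);return.*|    a=np.radians(YAW);x/=1e3;y/=1e3;return np.array(o)+[x*np.cos(a)-y*np.sin(a),x*np.sin(a)+y*np.cos(a)]|' h.py
```

Run:
```python
from h import *
for x in (-50,-10,44): print(st(x))
print(ray("top",(163.3,204),.07))
go(*st(-50),.21,-131.5)
```

```text
[ 0.46765221 -0.332169  ]
[ 0.49761044 -0.3586738 ]
[ 0.53805405 -0.39445528]
[[0.57568244 0.36821856 0.07      ]]
d [ 3.059e-01 -1.391e-01  3.000e-04] rot [-1.000e-03  1.000e-03  1.115e+00]
```

The rows are not in the units I measure in: shifts go in shares of 0.75 m and turns go in shares of 360 degrees. I convert before sending: 0.306 m / 0.75 = 0.408, -0.139 m / 0.75 = -0.1853, 1.115 rad / 6.2832 = 0.1775.

Request:
{"name": "handwheel", "arguments": {
  "ticks": [
    [1,0.408,-0.1853,0,0,0,0.1775],
    [1,0.408,-0.1853,0,0,0,0.1775],
    [1,0.408,-0.1853,0,0,0,0.1775],
    [1,0.408,-0.1853,0,0,0,0.1775],
    [1,0.408,-0.1853,0,0,0,0.1775],
    [1,0.408,-0.1853,0,0,0,0.1775],
    [1,0.408,-0.1853,0,0,0,0.1775],
    [1,0.408,-0.1853,0,0,0,0.1775],
    [1,0.408,-0.1853,0,0,0,0.1775],
    [1,0.408,-0.1853,0,0,0,0.1775]
  ],
  "clamp_n": 8
}}

```text
clock: 1.1
tool_pos: [0.4672, -0.3334, 0.2106]
eef_rot: [0.935, -0.354, -0.001, 0.0]
contact_force: [0.1, -0.0, 0.9]
opening: 1.002
finger_force: 0.0
```

Request:
{"name": "handwheel", "arguments": {
  "ticks": [
    [1,0,0,0,0,0,0],
    [1,0,0,0,0,0,0]
  ]
}}

```text
clock: 1.3
tool_pos: [0.4672, -0.3339, 0.2108]
eef_rot: [0.935, -0.355, -0.0, 0.0]
contact_force: [0.7, 0.1, -0.2]
opening: 1.0
finger_force: 0.0
```

Run:
```python
from h import *
go(*st(-50),.09,-131.5); print(get_state()["q"])
for n in("top","side"):
    p,d=snapshot(n); cv2.imwrite(f"pics/{n}1.png",p[:,:,::-1])
a=cv2.imread("pics/top1.png")[170:310,425:565];b=cv2.imread("pics/side1.png")[250:390,280:440]
cv2.imwrite("pics/c1.png",np.hstack([cv2.resize(a,(400,400)),cv2.resize(b,(400,400))]))
```

```text
d [-0.0008 -0.0016  0.1208] rot [ 0.     0.    -0.001]
[ 0.43903826  0.62491003  0.17092078  1.73451842 -0.13955732  0.79406204
 -1.620223  ]
```

View pics/c1.png

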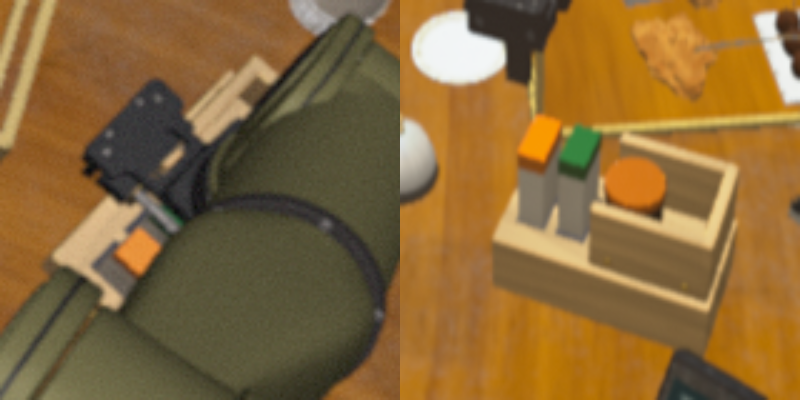

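In the tool's units: -1.5 rad / 6.2832 = -0.2387.

Request:
{"name": "handwheel", "arguments": {
  "ticks": [
    [1,0,0,0,0,0,-0.2387],
    [1,0,0,0,0,0,-0.2387],
    [1,0,0,0,0,0,-0.2387],
    [1,0,0,0,0,0,-0.2387],
    [1,0,0,0,0,0,-0.2387],
    [1,0,0,0,0,0,-0.2387],
    [1,0,0,0,0,0,-0.2387],
    [1,0,0,0,0,0,-0.2387],
    [1,0,0,0,0,0,-0.2387],
    [1,0,0,0,0,0,-0.2387]
  ]
}}

```text
clock: 2.4
tool_pos: [0.4677, -0.3333, 0.2109]
eef_rot: [0.925, 0.381, -0.0, 0.0]
contact_force: [0.5, -0.7, 0.1]
opening: 1.0
finger_force: 0.0
```

Request:
{"name": "handwheel", "arguments": {
  "ticks": [
    [1,0,0,0,0,0,-0.2387],
    [1,0,0,0,0,0,-0.2387],
    [1,0,0,0,0,0,-0.2387],
    [1,0,0,0,0,0,-0.2387],
    [1,0,0,0,0,0,-0.2387],
    [1,0,0,0,0,0,-0.2387],
    [1,0,0,0,0,0,-0.2387],
    [1,0,0,0,0,0,-0.2387],
    [1,0,0,0,0,0,-0.2387],
    [1,0,0,0,0,0,-0.2387]
  ]
}}

```text
clock: 3.4
tool_pos: [0.4676, -0.3335, 0.2109]
eef_rot: [0.417, 0.909, -0.0, 0.0]
contact_force: [-0.7, 0.7, 0.1]
opening: 0.997
finger_force: 0.0
```

Request:
{"name": "handwheel", "arguments": {
  "ticks": [
    [1,0,0,0,0,0,-0.0226],
    [1,0,0,0,0,0,-0.0226],
    [1,0,0,0,0,0,-0.0226]
  ]
}}

```text
clock: 3.7
tool_pos: [0.4678, -0.3332, 0.2107]
eef_rot: [0.356, 0.934, 0.0, -0.0]
contact_force: [-0.3, -0.7, 0.6]
opening: 0.999
finger_force: 0.0
```

Run:
```python
from h import *
go(*st(-50),.09,48.5); print(get_state()["q"],tip()[0])
```

```text
d [0.0008 0.0007 0.1207] rot [ 0.    -0.    -0.004]
[ 0.96118403  0.70735473 -0.7444842   1.70591605  0.56871947  0.95706138
  0.84040917] [ 0.46778293 -0.33323378  0.21074443]
```

In the tool's units: 0.121 m / 0.75 = 0.1613, 0.1 m / 0.75 = 0.1333.

Request:
{"name": "handwheel", "arguments": {
  "ticks": [
    [1,0,0.0013,0.0533,0,0,0],
    [1,0,0.0013,0.1067,0,0,0],
    [1,0,0.0013,0.1333,0,0,0],
    [1,0,0.0013,0.1613,0,0,0],
    [1,0,0.0013,0.1613,0,0,0]
  ],
  "clamp_n": 8
}}

```text
clock: 4.2
tool_pos: [0.4668, -0.3316, 0.0875]
eef_rot: [0.355, 0.935, -0.0, -0.002]
contact_force: [-0.4, 0.5, 0.2]
opening: 1.0
finger_force: 0.0
```

Request:
{"name": "handwheel", "arguments": {
  "ticks": [
    [0.4,0,0,0,0,0,0],
    [0.4,0,0,0,0,0,0],
    [0.4,0,0,0,0,0,0],
    [0.4,0,0,0,0,0,0],
    [0.4,0,0,0,0,0,0],
    [0.4,0,0,0,0,0,0]
  ],
  "clamp_n": 8
}}

```text
clock: 4.8
tool_pos: [0.4689, -0.3324, 0.0903]
eef_rot: [0.354, 0.935, -0.0, 0.0]
contact_force: [-1.0, -0.1, 3.5]
opening: 0.568
finger_force: 8.0
```

Run:
```python
from h import *
p,r=tip();print(p,get_state()["opening"]*88, get_state()["finger_force"])
```

```text
[ 0.46894111 -0.33241244  0.09030447] 50.000919764815514 8.000099826604128
```

In the tool's units: -0.12 m / 0.75 = -0.16, -0.09 m / 0.75 = -0.12.

Request:
{"name": "handwheel", "arguments": {
  "ticks": [
    [0.4,0,0,-0.04,0,0,0],
    [0.4,0,0,-0.08,0,0,0],
    [0.4,0,0,-0.12,0,0,0],
    [0.4,0,0,-0.16,0,0,0],
    [0.4,0,0,-0.16,0,0,0]
  ]
}}

```text
clock: 5.3
tool_pos: [0.4714, -0.3326, 0.2137]
eef_rot: [0.354, 0.935, -0.0, 0.004]
contact_force: [0.6, -0.0, -0.4]
opening: 0.573
finger_force: 8.0
```

Run:
```python
from h import *
go(.36,-.2,.21,48.5); p,r=tip()
print(r.inv().apply(np.array([.5129,.2167,.21])-[.36,-.2,.21]))
```

```text
d [0.1713 0.0255 0.0025] rot [0.002 0.007 0.   ]
[ 1.61471607e-01  4.13453921e-01 -2.74565447e-04]
```

In the tool's units: 0.24 m / 0.75 = 0.32, 0.171 m / 0.75 = 0.228.

Request:
{"name": "handwheel", "arguments": {
  "ticks": [
    [0.4,0.04,0.0067,0,0,0,0],
    [0.4,0.0933,0.0133,0,0,0,0],
    [0.4,0.1467,0.02,0,0,0,0],
    [0.4,0.1933,0.0267,0,0,0,0],
    [0.4,0.228,0.0333,0,0,0,0],
    [0.4,0.2413,0.0667,0,0,0,0],
    [0.4,0.26,0.12,0,0,0,0],
    [0.4,0.28,0.1733,0,0,0,0],
    [0.4,0.3,0.2267,0,0,0,0],
    [0.4,0.32,0.2667,0,0,0,0]
  ]
}}

```text
clock: 6.3
tool_pos: [0.422, -0.0207, 0.2094]
eef_rot: [0.353, 0.935, 0.001, -0.0]
contact_force: [1.0, -0.3, -0.3]
opening: 0.569
finger_force: 8.0
```

Run:
```python
from h import *
go(.5129,.2167,.14,48.5);print(get_state()["q"],tip()[0])
```

```text
d [0.0887 0.2381 0.0697] rot [ 0.001 -0.001  0.002]
[ 0.43819026  0.51568703 -0.74607901  2.1282441   0.54829799  0.69485584
  0.17097774] [ 0.42201967 -0.02070867  0.20942497]
```

In the tool's units: 0.238 m / 0.75 = 0.3173, 0.22 m / 0.75 = 0.2933.

Request:
{"name": "handwheel", "arguments": {
  "ticks": [
    [0.4,0.016,0.0467,0,0,0,0],
    [0.4,0.036,0.0973,0,0,0,0],
    [0.4,0.056,0.1493,0,0,0,0],
    [0.4,0.0747,0.2,0,0,0,0],
    [0.4,0.0933,0.2493,0.0267,0,0,0],
    [0.4,0.1093,0.2933,0.06,0,0,0],
    [0.4,0.1187,0.3173,0.0933,0,0,0],
    [0.4,0.1187,0.3173,0.0933,0,0,0],
    [0.4,0.1187,0.3173,0.0933,0,0,0]
  ]
}}

```text
clock: 7.2
tool_pos: [0.5113, 0.2132, 0.1389]
eef_rot: [0.354, 0.935, -0.001, -0.001]
contact_force: [-0.4, 0.7, 0.6]
opening: 0.573
finger_force: 8.0
```

Run:
```python
from h import *
go(.5129,.2167,.035,48.5);print(tip()[0])
```

```text
d [0.001  0.004  0.1039] rot [-0.003 -0.001  0.001]
[0.51125976 0.21318605 0.13894356]
```

In the tool's units: 0.104 m / 0.75 = 0.1387, 0.03 m / 0.75 = 0.04.

Request:
{"name": "handwheel", "arguments": {
  "ticks": [
    [0.4,0,0,0.04,0,0,0],
    [0.4,0,0,0.08,0,0,0],
    [0.4,0,0,0.1133,0,0,0],
    [0.4,0,0,0.1267,0,0,0],
    [0.4,0,0,0.1333,0,0,0],
    [0.4,0,0,0.1373,0,0,0],
    [0.4,0,0,0.1387,0,0,0],
    [0.4,0,0,0.1387,0,0,0]
  ]
}}

```text
clock: 8.0
tool_pos: [0.5128, 0.2142, 0.0366]
eef_rot: [0.354, 0.935, 0.001, 0.001]
contact_force: [0.0, 1.0, -0.6]
opening: 0.572
finger_force: 8.0
```

In the tool's units: 0.002 m / 0.75 = 0.0027, 0.001 m / 0.75 = 0.0013.

Request:
{"name": "handwheel", "arguments": {
  "ticks": [
    [0.4,0,0,0.0013,0,0,0],
    [0.4,0,0,0.0027,0,0,0],
    [0.4,0,0,0.0027,0,0,0]
  ]
}}

```text
clock: 8.3
tool_pos: [0.5124, 0.2141, 0.0341]
eef_rot: [0.354, 0.935, 0.0, 0.0]
contact_force: [-0.4, -0.6, 2.0]
opening: 0.572
finger_force: 8.0
```

Request:
{"name": "handwheel", "arguments": {
  "ticks": [
    [0.75,0,0,0,0,0,0],
    [0.75,0,0,0,0,0,0],
    [1,0,0,0,0,0,0],
    [1,0,0,0,0,0,0],
    [1,0,0,0,0,0,0]
  ]
}}

```text
clock: 8.8
tool_pos: [0.5123, 0.214, 0.0337]
eef_rot: [0.354, 0.935, -0.0, -0.0]
contact_force: [-0.8, 0.1, 0.2]
opening: 0.986
finger_force: 0.0
```

Request:
{"name": "handwheel", "arguments": {
  "ticks": [
    [1,0,0,-0.04,0,0,0],
    [1,0,0,-0.0933,0,0,0],
    [1,0,0,-0.1467,0,0,0],
    [1,0,0,-0.2,0,0,0],
    [1,0,0,-0.2333,0,0,0],
    [1,0,0,-0.2333,0,0,0]
  ]
}}

```text
clock: 9.4
tool_pos: [0.5141, 0.2156, 0.2124]
eef_rot: [0.354, 0.935, 0.003, 0.002]
contact_force: [-0.2, 0.6, 0.1]
opening: 1.003
finger_force: 0.0
```

Run:
```python
from h import *
p,r=tip();print(p)
print(r.inv().apply([.36,-.2,.21]-p),r.inv().apply(np.r_[st(-10),.21]-p))
```

```text
[0.51412972 0.21558659 0.21239199]
[-1.59862925e-01 -4.13422000e-01 -4.92153533e-05] [-3.68062164e-01 -4.41116512e-01  2.65948705e-04]
```

In the tool's units: -0.42 m / 0.75 = -0.56, -0.16 m / 0.75 = -0.2133.

Request:
{"name": "handwheel", "arguments": {
  "ticks": [
    [1,-0.024,-0.0613,0,0,0,0],
    [1,-0.048,-0.124,0,0,0,0],
    [1,-0.072,-0.1867,0,0,0,0],
    [1,-0.096,-0.248,0,0,0,0],
    [1,-0.12,-0.3093,0,0,0,0],
    [1,-0.144,-0.3733,0,0,0,0],
    [1,-0.168,-0.4333,0,0,0,0],
    [1,-0.192,-0.4933,0,0,0,0],
    [1,-0.2133,-0.5507,0,0,0,0],
    [1,-0.2733,-0.56,0,0,0,0]
  ]
}}

```text
clock: 10.4
tool_pos: [0.3791, -0.2394, 0.207]
eef_rot: [0.356, 0.934, -0.002, -0.005]
contact_force: [1.3, -0.2, 0.4]
opening: 1.002
finger_force: 0.0
```

Request:
{"name": "handwheel", "arguments": {
  "ticks": [
    [1,-0.06,-0.008,0,0,0,0],
    [1,-0.12,-0.016,0,0,0,0],
    [1,-0.18,-0.024,0,0,0,0],
    [1,-0.2173,-0.028,0,0,0,0],
    [1,-0.2173,-0.028,0,0,0,0],
    [1,-0.2173,-0.028,0,0,0,0]
  ]
}}

```text
clock: 11.0
tool_pos: [0.4952, -0.3594, 0.2073]
eef_rot: [0.354, 0.935, 0.0, -0.001]
contact_force: [-0.6, 0.3, 0.0]
opening: 1.004
finger_force: 0.0
```

Run:
```python
from h import *
go(*st(-10),.09,48.5);print(tip()[0])
for n in("top","side"):
    p,d=snapshot(n); cv2.imwrite(f"pics/{n}2.png",p[:,:,::-1])
a=cv2.imread("pics/top2.png")[180:300,200:560];b=cv2.imread("pics/side2.png")[180:390,260:440]
cv2.imwrite("pics/c2.png",np.hstack([cv2.resize(b,(300,350)),cv2.resize(a,(500,350))]))
```

```text
d [-0.0017  0.0022  0.1173] rot [-0.    -0.003  0.001]
[ 0.49517437 -0.35938412  0.20728456]
```

View pics/c2.png

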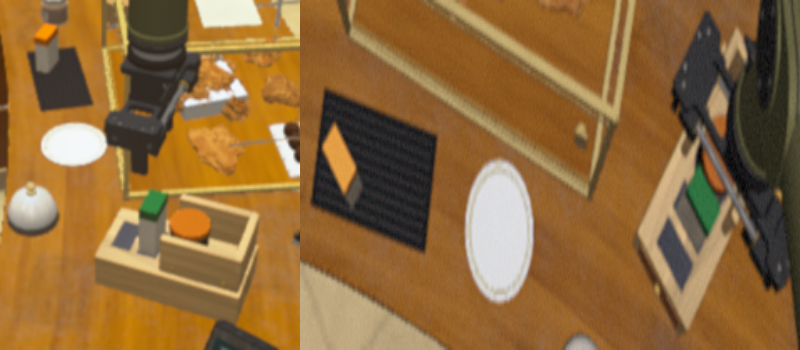

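The orange carton stands upright on the far half of the mat (crop ~(340,160)); the green carton still stands before the tin with the gripper above it.

In the tool's units: 0.117 m / 0.75 = 0.156, 0.1 m / 0.75 = 0.1333.

Request:
{"name": "handwheel", "arguments": {
  "ticks": [
    [1,-0.0013,0.0027,0.0533,0,0,0],
    [1,-0.0013,0.0027,0.1067,0,0,0],
    [1,-0.0013,0.0027,0.1333,0,0,0],
    [1,-0.0013,0.0027,0.156,0,0,0],
    [1,-0.0013,0.0027,0.156,0,0,0],
    [1,-0.0013,0.0027,0.156,0,0,0]
  ],
  "clamp_n": 8
}}

```text
clock: 11.7
tool_pos: [0.4985, -0.359, 0.0926]
eef_rot: [0.354, 0.935, 0.0, 0.0]
contact_force: [0.1, 0.1, -0.3]
opening: 0.999
finger_force: 0.0
```

Request:
{"name": "handwheel", "arguments": {
  "ticks": [
    [0.4,0,0,0,0,0,0],
    [0.4,0,0,0,0,0,0],
    [0.4,0,0,0,0,0,0],
    [0.4,0,0,0,0,0,0],
    [0.4,0,0,0,0,0,0],
    [0.4,0,0,0,0,0,0]
  ],
  "clamp_n": 8
}}

```text
clock: 12.3
tool_pos: [0.4981, -0.3594, 0.092]
eef_rot: [0.354, 0.935, -0.0, 0.0]
contact_force: [-0.2, -0.3, 0.7]
opening: 0.524
finger_force: 8.0
```

Run:
```python
from h import *
p,r=tip();print(p,get_state()["opening"]*88, get_state()["finger_force"])
print(r.inv().apply([.36,-.2,.21]-p))
print(r.inv().apply([.4989,.1217,.21]-p))
```

```text
[ 0.49809389 -0.35936982  0.0919695 ] 46.110839661599556 7.999990523094311
[ 0.20898477  0.02794908 -0.11808503]
[ 0.31796156  0.36097784 -0.11813323]
```

Request:
{"name": "handwheel", "arguments": {
  "ticks": [
    [0.4,0,0,-0.04,0,0,0],
    [0.4,0,0,-0.08,0,0,0],
    [0.4,0,0,-0.12,0,0,0],
    [0.4,0,0,-0.1573,0,0,0],
    [0.4,0.04,0.0053,-0.1573,0,0,0],
    [0.4,0.0933,0.012,-0.1573,0,0,0],
    [0.4,0.1467,0.02,-0.1573,0,0,0],
    [0.4,0.2,0.0267,-0.1573,0,0,0],
    [0.4,0.2467,0.0333,-0.1573,0,0,0],
    [0.4,0.2787,0.0373,-0.1573,0,0,0]
  ]
}}

```text
clock: 13.3
tool_pos: [0.3579, -0.1982, 0.2099]
eef_rot: [0.353, 0.936, -0.0, -0.001]
contact_force: [0.5, 0.3, -0.4]
opening: 0.523
finger_force: 8.0
```

Request:
{"name": "handwheel", "arguments": {
  "ticks": [
    [0.4,0.016,0.0507,0,0,0,0],
    [0.4,0.0333,0.1013,0,0,0,0],
    [0.4,0.0507,0.152,0,0,0,0],
    [0.4,0.0667,0.2027,0,0,0,0],
    [0.4,0.0827,0.2533,0,0,0,0],
    [0.4,0.0987,0.304,0,0,0,0],
    [0.4,0.116,0.3547,0,0,0,0],
    [0.4,0.1333,0.4053,0.0267,0,0,0],
    [0.4,0.1453,0.444,0.0667,0,0,0],
    [0.4,0.1453,0.444,0.08,0,0,0]
  ]
}}

```text
clock: 14.3
tool_pos: [0.4991, 0.1271, 0.1481]
eef_rot: [0.351, 0.936, 0.002, -0.001]
contact_force: [-0.3, -0.5, -0.5]
opening: 0.521
finger_force: 8.0
```

Request:
{"name": "handwheel", "arguments": {
  "ticks": [
    [0.4,0,0,0.0133,0,0,0],
    [0.4,0,0,0.0133,0,0,0]
  ]
}}

```text
clock: 14.5
tool_pos: [0.4977, 0.1199, 0.1387]
eef_rot: [0.355, 0.935, -0.002, -0.001]
contact_force: [0.0, 0.2, -0.4]
opening: 0.521
finger_force: 8.0
```

Run:
```python
from h import *
go(.4989,.1217,.037,48.5);print(tip()[0])
```

```text
d [0.0002 0.0026 0.1017] rot [-0.004 -0.    -0.001]
[0.49766308 0.11986461 0.13874541]
```

In the tool's units: 0.102 m / 0.75 = 0.136, 0.1 m / 0.75 = 0.1333.

Request:
{"name": "handwheel", "arguments": {
  "ticks": [
    [0.4,0,0,0.04,0,0,0],
    [0.4,0,0,0.08,0,0,0],
    [0.4,0,0,0.1133,0,0,0],
    [0.4,0,0,0.1267,0,0,0],
    [0.4,0,0,0.1333,0,0,0],
    [0.4,0,0,0.136,0,0,0],
    [0.4,0,0,0.136,0,0,0],
    [0.4,0,0,0.136,0,0,0]
  ]
}}

```text
clock: 15.3
tool_pos: [0.4995, 0.1219, 0.0387]
eef_rot: [0.354, 0.935, 0.001, 0.001]
contact_force: [0.4, -0.4, -0.5]
opening: 0.525
finger_force: 8.0
```

In the tool's units: 0.003 m / 0.75 = 0.004, 0.002 m / 0.75 = 0.0027.

Request:
{"name": "handwheel", "arguments": {
  "ticks": [
    [0.4,0,0,0.0013,0,0,0],
    [0.4,0,0,0.0027,0,0,0],
    [0.4,0,0,0.004,0,0,0],
    [0.4,0,0,0.004,0,0,0]
  ]
}}

```text
clock: 15.7
tool_pos: [0.4991, 0.1216, 0.0355]
eef_rot: [0.354, 0.935, -0.0, 0.001]
contact_force: [-0.8, -0.6, 6.7]
opening: 0.524
finger_force: 8.0
```

Request:
{"name": "handwheel", "arguments": {
  "ticks": [
    [0.7,0,0,0,0,0,0],
    [0.7,0,0,0,0,0,0],
    [1,0,0,0,0,0,0],
    [1,0,0,0,0,0,0],
    [1,0,0,0,0,0,0]
  ]
}}

```text
clock: 16.2
tool_pos: [0.4988, 0.1218, 0.0347]
eef_rot: [0.354, 0.935, -0.0, -0.0]
contact_force: [-0.4, 0.2, 0.1]
opening: 0.949
finger_force: 0.0
```

Request:
{"name": "handwheel", "arguments": {
  "ticks": [
    [1,0,0,-0.04,0,0,0],
    [1,0,0,-0.0933,0,0,0],
    [1,0,0,-0.1467,0,0,0],
    [1,0,0,-0.2,0,0,0],
    [1,0,0,-0.2333,0,0,0],
    [1,0,0,-0.2333,0,0,0]
  ]
}}

```text
clock: 16.8
tool_pos: [0.5008, 0.1229, 0.2131]
eef_rot: [0.354, 0.935, 0.002, 0.003]
contact_force: [1.5, 0.5, -0.2]
opening: 1.0
finger_force: 0.0
```

Run:
```python
from h import *
p,r=tip();print(p,get_state()["q"])
print(r.inv().apply([.36,-.2,.21]-p),r.inv().apply(np.r_[st(44),.21]-p))
for n in("top","side"):
    p,d=snapshot(n); cv2.imwrite(f"pics/{n}3.png",p[:,:,::-1])
b=cv2.imread("pics/top3.png")[170:310,425:565];a=cv2.imread("pics/side3.png")[180:390,260:440]
cv2.imwrite("pics/c3.png",np.hstack([cv2.resize(a,(400,466)),cv2.resize(b,(400,466))]))
```

```text
[0.50078373 0.12289955 0.21305672] [ 0.11636107  0.61998407 -0.72683422  1.88022771  0.5455903   0.84226651
 -0.04485424]
[-0.10850103 -0.33514033  0.00141656] [-0.37070353 -0.3628068   0.00213459]
```

View pics/c3.png

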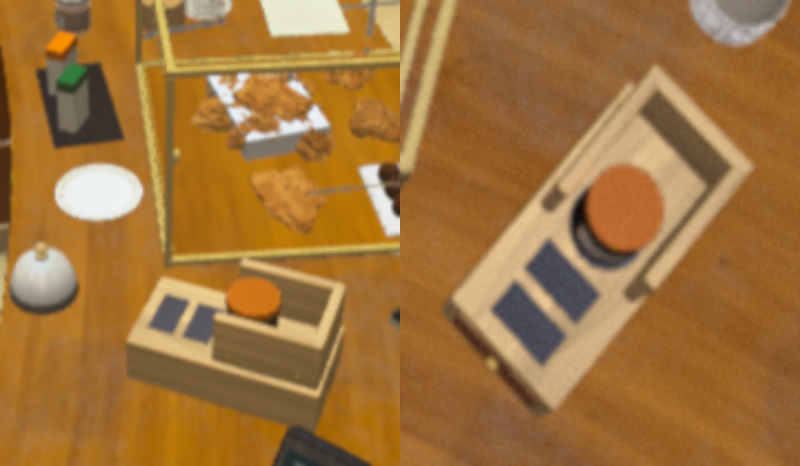

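Run:
```python
from h import *
np.set_printoptions(precision=4,suppress=True)
im=cv2.imread("pics/top3.png");H,S,V=cv2.split(cv2.cvtColor(im,cv2.COLOR_BGR2HSV))
def blobs(m,box,z,n,k=1):
    t=np.zeros(m.shape,np.uint8);x0,y0,x1,y1=box;t[y0:y1,x0:x1]=m[y0:y1,x0:x1]
    cs,_=cv2.findContours(t,cv2.RETR_EXTERNAL,cv2.CHAIN_APPROX_NONE)
    for c in sorted(cs,key=cv2.contourArea)[-k:]:
        r=cv2.minAreaRect((ray("top",c[:,0].astype(float),z)[:,:2]*1000).astype(np.float32));print(n,np.round(r[0],1),np.round(r[1],1),round(r[2],1),np.mean(c[:,0],0))
blobs((S>150)&(H<16)&(V>120),(480,210,520,250),.12,"tin")
blobs((H>100)&(H<130)&(V<110),(445,235,495,282),.06,"inlay",2)
blobs((S>100)&(H>40)&(H<90),(200,200,305,270),.086,"green")
blobs((S>150)&(H<25)&(V>215),(200,190,262,262),.082,"orange")
blobs((S<60)&(V>140),(310,225,375,290),.014,"plate")
sd=cv2.imread("pics/side3.png");H,S,V=cv2.split(cv2.cvtColor(sd,cv2.COLOR_BGR2HSV))
def b2(m,box,z,n):
    t=np.zeros(m.shape,np.uint8);x0,y0,x1,y1=box;t[y0:y1,x0:x1]=m[y0:y1,x0:x1];v,u=np.nonzero(t);print(n,len(u),ray("side",(u.mean(),v.mean()),z))
b2((S>150)&(H<14)&(V>120),(355,295,392,326),.12,"tin side")
```

```text
tin [ 540.7 -393.2] [55.1 57.4] 29.5 [503.274  232.1644]
inlay [ 500.3 -360. ] [49.5 23.7] 49.3 [481.4681 254.1064]
inlay [ 471.1 -333.7] [50.1 24.5] 46.8 [469.7843 266.3725]
orange [512.2 212.8] [47.6 25.1] 48.5 [228.0417 233.875 ]
tin side 1 [[ 0.5117 -0.3949  0.12  ]]
```

In the tool's units: -0.342 m / 0.75 = -0.456, -0.338 m / 0.75 = -0.4507, 1.2 rad / 6.2832 = 0.191.

```bash
sed -i 's/o=(.5051,-.3653)/o=(.507,-.3655)/' h.py
```

Request:
{"name": "handwheel", "arguments": {
  "ticks": [
    [1,-0.02,-0.06,0,0,0,0],
    [1,-0.04,-0.12,-0.0133,0,0,0],
    [1,-0.06,-0.18,-0.0267,0,0,0.0239],
    [1,-0.08,-0.24,-0.04,0,0,0.0477],
    [1,-0.1,-0.3,-0.0533,0,0,0.0716],
    [1,-0.12,-0.36,-0.0533,0,0,0.0955],
    [1,-0.14,-0.42,-0.0533,0,0,0.1194],
    [1,-0.1467,-0.4467,-0.0533,0,0,0.1432],
    [1,-0.1867,-0.4507,-0.0533,0,0,0.1671],
    [1,-0.24,-0.456,-0.0533,0,0,0.191]
  ]
}}

```text
clock: 17.9
tool_pos: [0.4049, -0.2541, 0.2484]
eef_rot: [0.822, 0.569, -0.002, -0.002]
contact_force: [-0.3, 1.4, -0.0]
opening: 0.998
finger_force: 0.0
```

Run:
```python
from h import *
go(*st(44),.2,-41.5);print(tip()[0])
```

```text
d [-0.084   0.1761  0.0475] rot [-0.005  0.001  0.365]
[ 0.40489955 -0.25410208  0.24836521]
```

In the tool's units: 0.176 m / 0.75 = 0.2347, 0.165 m / 0.75 = 0.22, 0.365 rad / 6.2832 = 0.0581.

Request:
{"name": "handwheel", "arguments": {
  "ticks": [
    [1,-0.0267,0.0533,0,0,0,0.0159],
    [1,-0.0533,0.1067,0,0,0,0.0318],
    [1,-0.08,0.1667,0.0267,0,0,0.0477],
    [1,-0.1067,0.22,0.0533,0,0,0.0581],
    [1,-0.112,0.2347,0.0633,0,0,0.0581],
    [1,-0.112,0.2347,0.0633,0,0,0.0581],
    [1,-0.112,0.2347,0.0633,0,0,0.0581]
  ]
}}

```text
clock: 18.6
tool_pos: [0.5423, -0.3922, 0.2006]
eef_rot: [0.91, 0.414, -0.001, -0.002]
contact_force: [-0.8, -0.1, 0.3]
opening: 0.999
finger_force: 0.0
```

Run:
```python
from h import *
go(*st(44),.08,-41.5);print(tip()[0],get_state()["q"])
```

```text
d [-0.0033  0.0003  0.1206] rot [-0.004  0.001  0.007]
[ 0.54228254 -0.39218443  0.20057722] [ 0.71460283  0.77332403 -0.31033771  1.42042602  0.25750897  0.99159887
 -0.37217249]
```

In the tool's units: 0.12 m / 0.75 = 0.16, 0.11 m / 0.75 = 0.1467, 0.006 rad / 6.2832 = 0.001.

Request:
{"name": "handwheel", "arguments": {
  "ticks": [
    [1,-0.0027,0,0.04,0,0,0.001],
    [1,-0.0027,0,0.08,0,0,0.001],
    [1,-0.0027,0,0.12,0,0,0.001],
    [1,-0.0027,0,0.1467,0,0,0.001],
    [1,-0.0027,0,0.16,0,0,0.001],
    [1,-0.0027,0,0.16,0,0,0.001]
  ]
}}

```text
clock: 19.2
tool_pos: [0.5409, -0.3938, 0.0818]
eef_rot: [0.912, 0.411, -0.001, -0.001]
contact_force: [-1.0, 0.7, -0.3]
opening: 1.001
finger_force: 0.0
```

Request:
{"name": "handwheel", "arguments": {
  "ticks": [
    [0.5,0,0,0,0,0,0],
    [0.5,0,0,0,0,0,0],
    [0.5,0,0,0,0,0,0],
    [0.5,0,0,0,0,0,0],
    [0.5,0,0,0,0,0,0],
    [0.5,0,0,0,0,0,0]
  ],
  "clamp_n": 20
}}

```text
clock: 19.8
tool_pos: [0.5421, -0.3948, 0.0831]
eef_rot: [0.912, 0.411, 0.0, 0.0]
contact_force: [-1.4, 1.5, 4.8]
opening: 0.655
finger_force: 20.0
```

Run:
```python
from h import *
p,r=tip();print(p,get_state()["opening"]*88)
```

```text
[ 0.54205491 -0.39480562  0.08311443] 57.6128614414347
```

The rows are not in the units I measure in: shifts go in shares of 0.75 m and turns go in shares of 360 degrees. I convert before sending: -0.16 m / 0.75 = -0.2133, -0.13 m / 0.75 = -0.1733.

Request:
{"name": "handwheel", "arguments": {
  "ticks": [
    [0.5,0,0,-0.04,0,0,0],
    [0.5,0,0,-0.08,0,0,0],
    [0.5,0,0,-0.12,0,0,0],
    [0.5,0,0,-0.1733,0,0,0],
    [0.5,0,0,-0.2133,0,0,0],
    [0.5,0,0,-0.2133,0,0,0]
  ],
  "clamp_n": 20
}}

```text
clock: 20.4
tool_pos: [0.5448, -0.3963, 0.2469]
eef_rot: [0.912, 0.411, 0.003, 0.004]
contact_force: [-0.5, 0.2, -1.8]
opening: 0.648
finger_force: 20.0
```

Run:
```python
from h import *
np.set_printoptions(precision=4,suppress=True)
c=ray("top",[(430,220),(215,152)],.29);b=ray("top",[(408,245),(237,190)],0);print(c,b)
C=b[0,:2];D=c[1,:2];t=(D-C)/np.linalg.norm(D-C);n=np.array([t[1],-t[0]]);print("edge ang",np.degrees(np.arctan2(t[1],t[0])))
for q in([.4812,-.0482],[.499,.122],[.513,.217],[.36,-.2]): print(q,(np.array(q)-C)@n)
p,r=tip();print(p);print(r.inv().apply([.36,-.2,.25]-p),r.inv().apply([.4812,-.0482,.25]-p))
```

```text
[[ 0.5185 -0.2069  0.29  ]
 [ 0.6314  0.2122  0.29  ]] [[ 0.5239 -0.2006  0.    ]
 [ 0.6369  0.216   0.    ]]
edge ang 75.40356060990901
[0.4812, -0.0482] -0.07975925456098118
[0.499, 0.122] -0.10542572178634338
[0.513, 0.217] -0.11581845002799894
[0.36, -0.2] -0.15879250474877246
[ 0.5448 -0.3963  0.2469]
[ 0.0245 -0.2684 -0.0055] [ 0.2185 -0.2782 -0.0053]
```

In the tool's units: -0.273 m / 0.75 = -0.364, -0.268 m / 0.75 = -0.3573, 0.55 rad / 6.2832 = 0.0875.

Request:
{"name": "handwheel", "arguments": {
  "ticks": [
    [0.5,0.0027,-0.0333,0,0,0,0],
    [0.5,0.008,-0.0867,0,0,0,0],
    [0.5,0.0133,-0.14,0,0,0,0],
    [0.5,0.0187,-0.1933,0,0,0,0.008],
    [0.5,0.024,-0.2467,0,0,0,0.0239],
    [0.5,0.028,-0.3,0,0,0,0.0398],
    [0.5,0.04,-0.34,0,0,0,0.0557],
    [0.5,0.08,-0.3573,0,0,0,0.0716],
    [0.5,0.1267,-0.36,0,0,0,0.0875],
    [0.5,0.1733,-0.364,0,0,0,0.1035]
  ]
}}

```text
clock: 21.4
tool_pos: [0.423, -0.1157, 0.2413]
eef_rot: [0.995, 0.096, -0.001, -0.0]
contact_force: [0.5, -0.4, -2.6]
opening: 0.649
finger_force: 20.0
```

Run:
```python
from h import *
go(.4812,-.0482,.15,-95);print(tip()[0],get_state()["q"])
```

```text
d [ 0.0702 -0.0551  0.0912] rot [-0.     0.002  0.279]
[ 0.4229953  -0.11570232  0.2413257 ] [ 0.27626956  0.40690424 -0.16466851  2.05836652  0.10306598  0.68569865
 -1.33412785]
```

In the tool's units: 0.091 m / 0.75 = 0.1213, 0.08 m / 0.75 = 0.1067, 0.279 rad / 6.2832 = 0.0444.

Request:
{"name": "handwheel", "arguments": {
  "ticks": [
    [0.5,0.0333,-0.0267,0,0,0,0.0143],
    [0.5,0.0667,-0.0533,0.0267,0,0,0.0286],
    [0.5,0.088,-0.0693,0.0667,0,0,0.0444],
    [0.5,0.0933,-0.0733,0.1067,0,0,0.0444],
    [0.5,0.0933,-0.0733,0.1213,0,0,0.0444],
    [0.5,0.0933,-0.0733,0.1213,0,0,0.0444],
    [0.5,0.0933,-0.0733,0.1213,0,0,0.0444]
  ]
}}

```text
clock: 22.1
tool_pos: [0.4811, -0.0499, 0.1516]
eef_rot: [0.999, -0.042, -0.0, 0.0]
contact_force: [0.2, -0.2, -1.6]
opening: 0.649
finger_force: 20.0
```

Run:
```python
from h import *
go(.4812,-.0482,.033,-95);print(tip()[0],get_state()["q"])
```

```text
d [-0.     -0.0018  0.1186] rot [0.001 0.    0.004]
[ 0.48110635 -0.04988855  0.15160773] [ 0.04687187  0.60423854 -0.06173043  2.04819937  0.07541095  0.49158792
 -1.7246886 ]
```

In the tool's units: 0.118 m / 0.75 = 0.1573, 0.116 m / 0.75 = 0.1547.

Request:
{"name": "handwheel", "arguments": {
  "ticks": [
    [0.5,0,-0.0013,0.0533,0,0,0],
    [0.5,0,-0.0013,0.1067,0,0,0],
    [0.5,0,-0.0013,0.1333,0,0,0],
    [0.5,0,-0.0013,0.1493,0,0,0],
    [0.5,0,-0.0013,0.1547,0,0,0],
    [0.5,0,-0.0013,0.1573,0,0,0],
    [0.5,0,-0.0013,0.1573,0,0,0]
  ]
}}

```text
clock: 22.8
tool_pos: [0.4825, -0.0482, 0.0343]
eef_rot: [0.999, -0.041, 0.001, 0.0]
contact_force: [0.0, 1.1, -1.7]
opening: 0.65
finger_force: 20.0
```

Request:
{"name": "handwheel", "arguments": {
  "ticks": [
    [0.5,0,0,0.0013,0,0,0],
    [0.5,0,0,0.0027,0,0,0],
    [0.5,0,0,0.0027,0,0,0]
  ]
}}

```text
clock: 23.1
tool_pos: [0.4818, -0.048, 0.0316]
eef_rot: [0.999, -0.041, 0.0, 0.0]
contact_force: [-0.3, -0.1, -2.4]
opening: 0.648
finger_force: 20.0
```

Run:
```python
from h import *
p,d=snapshot("side");cv2.imwrite("pics/s4.png",cv2.resize(p[200:320,220:380,::-1],(640,480)))
```

```text
(no output)
```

View pics/s4.png

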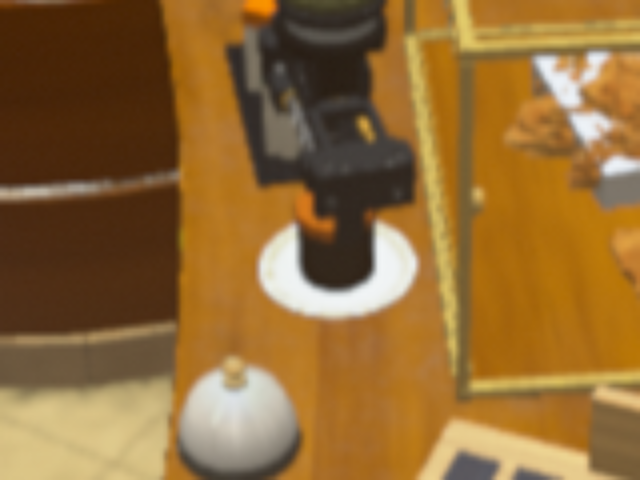

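In the tool's units: 0.0015 m / 0.75 = 0.002, 0.001 m / 0.75 = 0.0013.

Request:
{"name": "handwheel", "arguments": {
  "ticks": [
    [0.5,0,0,0.0013,0,0,0],
    [0.5,0,0,0.002,0,0,0],
    [0.5,0,0,0.002,0,0,0]
  ]
}}

```text
clock: 23.45
tool_pos: [0.4818, -0.048, 0.0309]
eef_rot: [0.999, -0.041, 0.001, 0.0]
contact_force: [-1.5, 0.4, 10.9]
opening: 0.652
finger_force: 20.0
```

Request:
{"name": "handwheel", "arguments": {
  "ticks": [
    [0.8,0,0,0,0,0,0],
    [0.8,0,0,0,0,0,0],
    [1,0,0,0,0,0,0],
    [1,0,0,0,0,0,0],
    [1,0,0,0,0,0,0]
  ]
}}

```text
clock: 23.95
tool_pos: [0.4816, -0.048, 0.0297]
eef_rot: [0.999, -0.041, -0.0, 0.0]
contact_force: [-0.1, -0.2, 0.2]
opening: 1.0
finger_force: 0.0
```

Request:
{"name": "handwheel", "arguments": {
  "ticks": [
    [1,0,0,-0.04,0,0,0],
    [1,0,0,-0.0933,0,0,0],
    [1,0,0,-0.1467,0,0,0],
    [1,0,0,-0.2,0,0,0],
    [1,0,0,-0.24,0,0,0],
    [1,0,0,-0.24,0,0,0]
  ]
}}

```text
clock: 24.55
tool_pos: [0.4842, -0.0482, 0.2134]
eef_rot: [0.999, -0.041, 0.004, -0.0]
contact_force: [1.5, 0.5, 0.5]
opening: 1.0
finger_force: 0.0
```

Run:
```python
from h import *
go(.5757,.3665,.21,-95);go(.5757,.3665,.21,-41.5);go(.46,.15,.21,-95)
```

```text
d [ 0.057  -0.4208  0.004 ] rot [-0.    -0.008  0.005]
d [ 0.057  -0.4208  0.004 ] rot [ 0.003 -0.008 -0.929]
d [-0.0404 -0.1955  0.0032] rot [-0.    -0.008  0.005]
```

In the tool's units: -0.421 m / 0.75 = -0.5613, 0.048 m / 0.75 = 0.064, -0.12 rad / 6.2832 = -0.0191.

Request:
{"name": "handwheel", "arguments": {
  "ticks": [
    [1,0.008,-0.06,0,0,0,0],
    [1,0.016,-0.12,0,0,0,0],
    [1,0.024,-0.18,0,0,0,0],
    [1,0.032,-0.24,0,0,0,0],
    [1,0.04,-0.3,0,0,0,-0.008],
    [1,0.048,-0.36,0,0,0,-0.0191],
    [1,0.056,-0.42,0,0,0,-0.0191],
    [1,0.064,-0.48,0,0,0,-0.0191],
    [1,0.072,-0.5333,0,0,0,-0.0191],
    [1,0.076,-0.5613,0,0,0,-0.0191]
  ]
}}

```text
clock: 25.55
tool_pos: [0.5715, 0.3715, 0.2077]
eef_rot: [1.0, 0.021, -0.001, -0.001]
contact_force: [-0.1, 0.3, 0.0]
opening: 1.0
finger_force: 0.0
```

Request:
{"name": "handwheel", "arguments": {
  "ticks": [
    [1,0,0,0,0,0,0],
    [1,0,0,0,0,0,0]
  ]
}}

```text
clock: 25.75
tool_pos: [0.5723, 0.3656, 0.2081]
eef_rot: [1.0, 0.019, -0.001, 0.001]
contact_force: [0.8, -0.5, -0.1]
opening: 0.997
finger_force: 0.0
```

Run:
```python
from h import *
np.set_printoptions(precision=4,suppress=True)
go(.5757,.3665,.025,-88);print(tip()[0],get_state()["q"])
for n in("top","side"):
    p,d=snapshot(n); cv2.imwrite(f"pics/{n}5.png",p[:,:,::-1])
a=cv2.imread("pics/side5.png")[140:300,220:380];b=cv2.imread("pics/top5.png")[120:300,120:400]
cv2.imwrite("pics/c5.png",np.hstack([cv2.resize(a,(360,360)),cv2.resize(b,(440,360))]))
im=cv2.imread("pics/top5.png");H,S,V=cv2.split(cv2.cvtColor(im,cv2.COLOR_BGR2HSV))
m=((S>150)&(H<16)&(V>110)).astype(np.uint8);t=np.zeros_like(m);t[225:290,315:375]=m[225:290,315:375]
cs,_=cv2.findContours(t,cv2.RETR_EXTERNAL,cv2.CHAIN_APPROX_NONE);c=max(cs,key=cv2.contourArea);e=cv2.minEnclosingCircle(c);print(e,ray("top",e[0],.068))
```

```text
d [ 0.0038 -0.0012  0.1831] rot [0.003 0.002 0.003]
[0.5723 0.3656 0.2081] [-0.6093  0.7672 -0.0552  1.3862  0.047   0.9927 -2.2078]
((342.0, 257.0), 41.86894226074219) [[ 0.4755 -0.0454  0.068 ]]
```

View pics/c5.png

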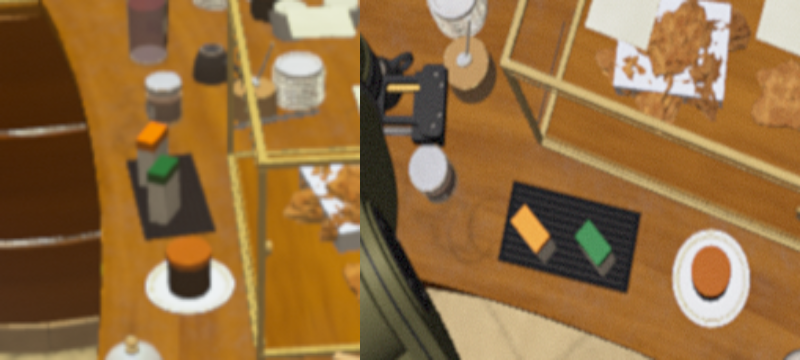

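In the tool's units: 0.182 m / 0.75 = 0.2427, 0.17 m / 0.75 = 0.2267.

Request:
{"name": "handwheel", "arguments": {
  "ticks": [
    [1,0.004,0,0.0533,0,0,0],
    [1,0.004,0,0.1067,0,0,0],
    [1,0.004,0,0.16,0,0,0],
    [1,0.004,0,0.2,0,0,0],
    [1,0.004,0,0.2267,0,0,0],
    [1,0.004,0,0.2427,0,0,0],
    [1,0.004,0,0.2427,0,0,0]
  ]
}}

```text
clock: 26.55
tool_pos: [0.5753, 0.3649, 0.0265]
eef_rot: [1.0, 0.018, -0.001, 0.001]
contact_force: [0.0, -0.0, -0.1]
opening: 1.0
finger_force: 0.0
```

Request:
{"name": "handwheel", "arguments": {
  "ticks": [
    [0.5,0,0,0,0,0,0],
    [0.5,0,0,0,0,0,0],
    [0.5,0,0,0,0,0,0],
    [0.5,0,0,0,0,0,0],
    [0.5,0,0,0,0,0,0],
    [0.5,0,0,0,0,0,0]
  ],
  "clamp_n": 22
}}

```text
clock: 27.15
tool_pos: [0.5766, 0.3682, 0.0289]
eef_rot: [1.0, 0.019, 0.001, -0.001]
contact_force: [0.2, 0.8, 5.8]
opening: 0.652
finger_force: 22.0
```

Run:
```python
from h import *
p,r=tip();print(p,get_state()["opening"]*88)
```

```text
[0.57661394 0.36817681 0.02887198] 57.33360286072152
```

In the tool's units: -0.225 m / 0.75 = -0.3, -0.05 m / 0.75 = -0.0667.

Request:
{"name": "handwheel", "arguments": {
  "ticks": [
    [0.5,0,0,-0.0267,0,0,0],
    [0.5,0,0,-0.0667,0,0,0],
    [0.5,0,0,-0.12,0,0,0],
    [0.5,0,0,-0.1733,0,0,0],
    [0.5,0,0,-0.2267,0,0,0],
    [0.5,0,0,-0.28,0,0,0],
    [0.5,0,0,-0.3,0,0,0],
    [0.5,0,0,-0.3,0,0,0]
  ]
}}

```text
clock: 27.95
tool_pos: [0.577, 0.3673, 0.2551]
eef_rot: [1.0, 0.019, 0.002, -0.001]
contact_force: [0.8, 0.4, -2.2]
opening: 0.65
finger_force: 22.0
```

Run:
```python
from h import *
p,r=tip();print(p)
print(r.inv().apply([.36,-.2,.25]-p),r.inv().apply(np.r_[st(44),.25]-p))
```

```text
[0.57703617 0.36725096 0.25509816]
[-0.23808504  0.55875685  0.00326183] [-0.06552676  0.75999724  0.00355544]
```

In the tool's units: 0.38 m / 0.75 = 0.5067, 0.34 m / 0.75 = 0.4533, -0.2 rad / 6.2832 = -0.0318.

Request:
{"name": "handwheel", "arguments": {
  "ticks": [
    [0.5,-0.0133,0.0333,0,0,0,0],
    [0.5,-0.036,0.0827,0,0,0,0],
    [0.5,-0.0573,0.1333,0,0,0,0],
    [0.5,-0.08,0.1867,0,0,0,0],
    [0.5,-0.1027,0.24,0,0,0,0],
    [0.5,-0.1253,0.2933,0,0,0,0],
    [0.5,-0.148,0.3467,0,0,0,0],
    [0.5,-0.1707,0.4,0,0,0,-0.008],
    [0.5,-0.1933,0.4533,0,0,0,-0.0191],
    [0.5,-0.216,0.5067,0,0,0,-0.0318]
  ]
}}

```text
clock: 28.95
tool_pos: [0.4258, -0.0206, 0.2512]
eef_rot: [0.993, 0.12, -0.002, 0.0]
contact_force: [1.2, -1.3, -1.7]
opening: 0.652
finger_force: 22.0
```

Request:
{"name": "handwheel", "arguments": {
  "ticks": [
    [0.5,-0.0373,0.044,0,0,0,-0.0127],
    [0.5,-0.0733,0.0907,0,0,0,-0.0255],
    [0.5,-0.1067,0.1373,0,0,0,-0.0382],
    [0.5,-0.1333,0.184,0,0,0,-0.0509],
    [0.5,-0.144,0.22,0,0,0,-0.0637],
    [0.5,-0.144,0.24,0,0,0,-0.0796],
    [0.5,-0.144,0.24,0,0,0,-0.0955],
    [0.5,-0.144,0.24,0,0,0,-0.0955]
  ]
}}

```text
clock: 29.75
tool_pos: [0.3641, -0.2192, 0.2513]
eef_rot: [0.914, 0.406, -0.001, -0.002]
contact_force: [0.1, 0.3, -2.9]
opening: 0.648
finger_force: 22.0
```

Run:
```python
from h import *
p,r=tip();print(p,get_state()["q"])
go(*st(44),.21,-41.5)
```

```text
[ 0.3641409  -0.21919048  0.25125301] [ 0.64338032  0.38225206 -0.29558351  2.07150918  0.16571104  0.71388112
 -0.49223091]
d [-0.0125  0.2482  0.0403] rot [-0.004  0.001 -0.01 ]
```

In the tool's units: 0.249 m / 0.75 = 0.332, 0.242 m / 0.75 = 0.3227, -0.01 rad / 6.2832 = -0.0016.

Request:
{"name": "handwheel", "arguments": {
  "ticks": [
    [0.5,-0.0013,0.0333,0,0,0,0],
    [0.5,-0.004,0.08,0,0,0,0],
    [0.5,-0.0067,0.1333,0,0,0,0],
    [0.5,-0.0093,0.1867,0,0,0,0],
    [0.5,-0.012,0.24,0,0,0,0],
    [0.5,-0.0147,0.2933,0.0133,0,0,0],
    [0.5,-0.0167,0.3227,0.0267,0,0,0],
    [0.5,-0.0167,0.332,0.0533,0,0,-0.0016],
    [0.5,-0.0167,0.332,0.0533,0,0,-0.0016],
    [0.5,-0.0167,0.332,0.0533,0,0,-0.0016]
  ]
}}

```text
clock: 30.75
tool_pos: [0.5416, -0.3936, 0.2115]
eef_rot: [0.912, 0.411, -0.001, -0.002]
contact_force: [-0.2, -0.6, -1.2]
opening: 0.651
finger_force: 22.0
```

Run:
```python
from h import *
print(tip()[0])
go(.541,-.395,.092,-41.5)
```

```text
[ 0.54161258 -0.39360571  0.21153899]
d [-0.0014  0.0009  0.1195] rot [-0.004  0.     0.001]
```

In the tool's units: 0.12 m / 0.75 = 0.16, 0.117 m / 0.75 = 0.156.

Request:
{"name": "handwheel", "arguments": {
  "ticks": [
    [0.5,-0.0013,0,0.04,0,0,0],
    [0.5,-0.0013,0,0.08,0,0,0],
    [0.5,-0.0013,0,0.1133,0,0,0],
    [0.5,-0.0013,0,0.1333,0,0,0],
    [0.5,-0.0013,0,0.1467,0,0,0],
    [0.5,-0.0013,0,0.156,0,0,0],
    [0.5,-0.0013,0,0.16,0,0,0],
    [0.5,-0.0013,0,0.16,0,0,0]
  ]
}}

```text
clock: 31.55
tool_pos: [0.5422, -0.396, 0.0933]
eef_rot: [0.912, 0.411, 0.0, 0.0]
contact_force: [0.3, -0.5, -1.9]
opening: 0.653
finger_force: 22.0
```

Request:
{"name": "handwheel", "arguments": {
  "ticks": [
    [0.5,0,0,0.0013,0,0,0],
    [0.5,0,0,0.0027,0,0,0],
    [0.5,0,0,0.0027,0,0,0]
  ]
}}

```text
clock: 31.85
tool_pos: [0.542, -0.396, 0.0911]
eef_rot: [0.912, 0.411, 0.0, 0.0]
contact_force: [-1.0, 0.0, -1.9]
opening: 0.649
finger_force: 22.0
```

Run:
```python
from h import *
p,r=tip();print(p)
p,d=snapshot("side");cv2.imwrite("pics/s6.png",cv2.resize(p[270:390,300:460,::-1],(640,480)))
```

```text
[ 0.5420122  -0.39597819  0.09113328]
```

View pics/s6.png

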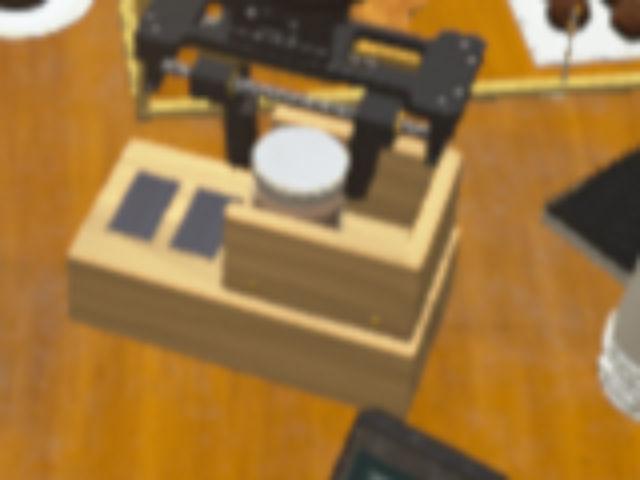

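In the tool's units: 0.002 m / 0.75 = 0.0027, 0.001 m / 0.75 = 0.0013.

Request:
{"name": "handwheel", "arguments": {
  "ticks": [
    [0.5,0,0,0.0013,0,0,0],
    [0.5,0,0,0.0027,0,0,0],
    [0.5,0,0,0.0027,0,0,0]
  ]
}}

```text
clock: 32.2
tool_pos: [0.542, -0.3959, 0.089]
eef_rot: [0.912, 0.411, 0.0, 0.0]
contact_force: [-0.5, -0.2, -0.6]
opening: 0.653
finger_force: 22.0
```

Request:
{"name": "handwheel", "arguments": {
  "ticks": [
    [0.5,0,0,0.0013,0,0,0],
    [0.5,0,0,0.0013,0,0,0]
  ]
}}

```text
clock: 32.4
tool_pos: [0.542, -0.3959, 0.0889]
eef_rot: [0.912, 0.411, 0.0, 0.0]
contact_force: [-1.9, 0.5, 4.9]
opening: 0.65
finger_force: 22.0
```

Contact made; release and rise, then head for the green carton (turning back so the grip closes across the file).

Request:
{"name": "handwheel", "arguments": {
  "ticks": [
    [0.75,0,0,0,0,0,0],
    [0.75,0,0,0,0,0,0],
    [1,0,0,0,0,0,0],
    [1,0,0,0,0,0,0],
    [1,0,0,0,0,0,0]
  ]
}}

```text
clock: 32.9
tool_pos: [0.5419, -0.3959, 0.0877]
eef_rot: [0.911, 0.411, 0.0, 0.0]
contact_force: [-0.6, 0.1, 1.2]
opening: 0.991
finger_force: 0.0
```

Request:
{"name": "handwheel", "arguments": {
  "ticks": [
    [1,0,0,-0.04,0,0,0],
    [1,0,0,-0.0933,0,0,0],
    [1,0,0,-0.1467,0,0,0],
    [1,0,0,-0.2,0,0,0],
    [1,0,0,-0.2133,0,0,0],
    [1,0,0,-0.2133,0,0,0]
  ]
}}

```text
clock: 33.5
tool_pos: [0.5429, -0.3964, 0.2499]
eef_rot: [0.912, 0.411, 0.001, 0.002]
contact_force: [-0.0, 0.0, 0.2]
opening: 1.002
finger_force: 0.0
```

Run:
```python
from h import *
p,r=tip();print(p)
print(r.inv().apply([.36,-.2,.25]-p),r.inv().apply(np.array([.4989,.1217,.25])-p))
```

```text
[ 0.54292565 -0.39644703  0.24985325]
[ 0.0262302  -0.26713977 -0.00125282] [ 0.35933361 -0.37588787 -0.00151276]
```

In the tool's units: -0.325 m / 0.75 = -0.4333, 0.026 m / 0.75 = 0.0347, -1.02 rad / 6.2832 = -0.1623.

Request:
{"name": "handwheel", "arguments": {
  "ticks": [
    [1,0.0053,-0.06,0,0,0,0],
    [1,0.012,-0.12,0,0,0,0],
    [1,0.0173,-0.18,0,0,0,-0.0159],
    [1,0.024,-0.24,0,0,0,-0.035],
    [1,0.0293,-0.3,0,0,0,-0.0541],
    [1,0.0347,-0.3533,0,0,0,-0.0732],
    [1,0.0933,-0.3747,0,0,0,-0.0955],
    [1,0.152,-0.3933,0,0,0,-0.1178],
    [1,0.2107,-0.4133,0,0,0,-0.1401],
    [1,0.2693,-0.4333,0,0,0,-0.1623]
  ]
}}

```text
clock: 34.5
tool_pos: [0.4309, -0.0279, 0.2464]
eef_rot: [0.593, 0.806, -0.001, -0.001]
contact_force: [1.7, -0.9, -0.9]
opening: 0.998
finger_force: 0.0
```

Run:
```python
from h import *
p,r=tip();print(p);go(.4989,.1217,.2,48.5)
```

```text
[ 0.43087792 -0.02793361  0.24643604]
d [0.1225 0.1096 0.0462] rot [-0.003 -0.002 -0.544]
```

In the tool's units: 0.1225 m / 0.75 = 0.1633, 0.115 m / 0.75 = 0.1533, -0.544 rad / 6.2832 = -0.0866.

Request:
{"name": "handwheel", "arguments": {
  "ticks": [
    [1,0.04,0.0333,0,0,0,-0.0223],
    [1,0.08,0.0693,0,0,0,-0.0446],
    [1,0.12,0.1067,0.0267,0,0,-0.0668],
    [1,0.1533,0.136,0.0533,0,0,-0.0866],
    [1,0.1633,0.1461,0.0613,0,0,-0.0866],
    [1,0.1633,0.1461,0.0613,0,0,-0.0866],
    [1,0.1633,0.1461,0.0613,0,0,-0.0866]
  ]
}}

```text
clock: 35.2
tool_pos: [0.4999, 0.118, 0.2013]
eef_rot: [0.358, 0.934, -0.001, -0.001]
contact_force: [0.4, 0.1, -0.6]
opening: 0.998
finger_force: 0.0
```

Run:
```python
from h import *
np.set_printoptions(precision=4,suppress=True)
p,r=tip();print(p,get_state()["q"]);go(.4989,.1217,.035,48.5)
im=snapshot("top")[0][:,:,::-1];cv2.imwrite("pics/t7.png",im);H,S,V=cv2.split(cv2.cvtColor(im.copy(),cv2.COLOR_BGR2HSV))
def cir(m,box,z,n):
    t=np.zeros(m.shape,np.uint8);x0,y0,x1,y1=box;t[y0:y1,x0:x1]=m[y0:y1,x0:x1]
    cs,_=cv2.findContours(t,cv2.RETR_EXTERNAL,cv2.CHAIN_APPROX_NONE);c=max(cs,key=cv2.contourArea);e=cv2.minEnclosingCircle(c);print(n,e,ray("top",e[0],z))
cir((S<50)&(V>120),(488,215,520,245),.13,"jar")
print(st(44))
a=im[170:310,425:565];b=im[190:310,200:400];cv2.imwrite("pics/c7.png",np.hstack([cv2.resize(a,(300,300)),cv2.resize(b,(500,300))]))
```

```text
[0.4999 0.118  0.2013] [ 0.0936  0.6275 -0.6769  1.8918  0.5324  0.8126 -0.0307]
d [0.0032 0.0026 0.1663] rot [-0.003 -0.    -0.008]
jar ((503.837158203125, 230.7337188720703), 13.682244300842285) [[ 0.5414 -0.3915  0.13  ]]
[ 0.54   -0.3947]
```

View pics/c7.png

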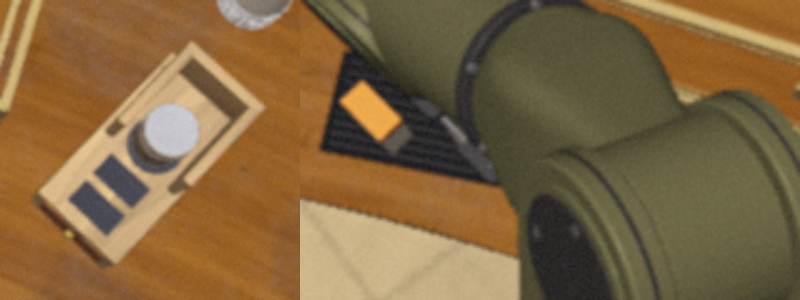

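In the tool's units: 0.166 m / 0.75 = 0.2213, 0.155 m / 0.75 = 0.2067, -0.008 rad / 6.2832 = -0.0013.

Request:
{"name": "handwheel", "arguments": {
  "ticks": [
    [1,0.004,0.0027,0.04,0,0,-0.0013],
    [1,0.004,0.0027,0.0933,0,0,-0.0013],
    [1,0.004,0.0027,0.1467,0,0,-0.0013],
    [1,0.004,0.0027,0.1867,0,0,-0.0013],
    [1,0.004,0.0027,0.2067,0,0,-0.0013],
    [1,0.004,0.0027,0.2213,0,0,-0.0013],
    [1,0.004,0.0027,0.2213,0,0,-0.0013],
    [1,0.004,0.0027,0.2213,0,0,-0.0013]
  ],
  "clamp_n": 8
}}

```text
clock: 36.05
tool_pos: [0.5005, 0.1229, 0.0367]
eef_rot: [0.354, 0.935, 0.0, 0.001]
contact_force: [0.3, -1.2, 0.4]
opening: 1.0
finger_force: 0.0
```

Request:
{"name": "handwheel", "arguments": {
  "ticks": [
    [0.4,0,0,0,0,0,0],
    [0.4,0,0,0,0,0,0],
    [0.4,0,0,0,0,0,0],
    [0.4,0,0,0,0,0,0],
    [0.4,0,0,0,0,0,0],
    [0.4,0,0,0,0,0,0]
  ],
  "clamp_n": 8
}}

```text
clock: 36.65
tool_pos: [0.4999, 0.1233, 0.0358]
eef_rot: [0.353, 0.936, -0.0, 0.0]
contact_force: [-0.9, -0.8, 0.7]
opening: 0.524
finger_force: 8.0
```

Run:
```python
from h import *
p,r=tip();print(p,get_state()["opening"]*88)
print(r.inv().apply([.36,-.2,.21]-p), r.inv().apply([.4981,-.3594,.21]-p))
```

```text
[0.49988008 0.12329293 0.03583675] 46.1389364179436
[-0.1086299  -0.33511633 -0.1741097 ] [-0.31761129 -0.36351964 -0.17408334]
```

In the tool's units: -0.23 m / 0.75 = -0.3067, -0.19 m / 0.75 = -0.2533.

Request:
{"name": "handwheel", "arguments": {
  "ticks": [
    [0.4,0,0,-0.04,0,0,0],
    [0.4,0,0,-0.0933,0,0,0],
    [0.4,0,0,-0.1467,0,0,0],
    [0.4,0,0,-0.2,0,0,0],
    [0.4,-0.0133,-0.04,-0.232,0,0,0],
    [0.4,-0.0293,-0.0933,-0.232,0,0,0],
    [0.4,-0.0467,-0.1467,-0.232,0,0,0],
    [0.4,-0.064,-0.2,-0.232,0,0,0],
    [0.4,-0.0813,-0.2533,-0.232,0,0,0],
    [0.4,-0.0987,-0.3067,-0.232,0,0,0]
  ]
}}

```text
clock: 37.65
tool_pos: [0.4024, -0.0996, 0.2098]
eef_rot: [0.353, 0.936, -0.0, 0.0]
contact_force: [0.8, -1.0, -0.3]
opening: 0.526
finger_force: 8.0
```

Request:
{"name": "handwheel", "arguments": {
  "ticks": [
    [0.4,-0.0173,-0.0533,0,0,0,0],
    [0.4,-0.0333,-0.1,0,0,0,0],
    [0.4,-0.0467,-0.14,0,0,0,0],
    [0.4,-0.0867,-0.1467,0,0,0,0],
    [0.4,-0.14,-0.1533,0,0,0,0],
    [0.4,-0.1933,-0.16,0,0,0,0],
    [0.4,-0.2467,-0.168,0,0,0,0],
    [0.4,-0.2933,-0.1733,0,0,0,0],
    [0.4,-0.324,-0.1773,0,0,0,0],
    [0.4,-0.324,-0.1773,0,0,0,0]
  ]
}}

```text
clock: 38.65
tool_pos: [0.4992, -0.361, 0.209]
eef_rot: [0.355, 0.935, -0.0, 0.001]
contact_force: [-1.0, 0.5, -0.4]
opening: 0.53
finger_force: 8.0
```

Request:
{"name": "handwheel", "arguments": {
  "ticks": [
    [0.4,0,0,0,0,0,0],
    [0.4,0,0,0,0,0,0]
  ]
}}

```text
clock: 38.85
tool_pos: [0.4971, -0.3573, 0.2097]
eef_rot: [0.352, 0.936, 0.0, -0.001]
contact_force: [0.5, -0.5, -0.3]
opening: 0.529
finger_force: 8.0
```

Run:
```python
from h import *
p,r=tip();print(p);go(.4981,-.3594,.094,48.5)
```

```text
[ 0.49713982 -0.35726488  0.20973384]
d [-0.0023 -0.0009  0.1157] rot [-0.    -0.001  0.004]
```

In the tool's units: 0.115 m / 0.75 = 0.1533, -0.001 m / 0.75 = -0.0013.

Request:
{"name": "handwheel", "arguments": {
  "ticks": [
    [0.4,-0.0013,-0.0013,0.04,0,0,0],
    [0.4,-0.0013,-0.0013,0.08,0,0,0],
    [0.4,-0.0013,-0.0013,0.1133,0,0,0],
    [0.4,-0.0013,-0.0013,0.1333,0,0,0],
    [0.4,-0.0013,-0.0013,0.1467,0,0,0],
    [0.4,-0.0013,-0.0013,0.152,0,0,0],
    [0.4,-0.0013,-0.0013,0.1533,0,0,0],
    [0.4,-0.0013,-0.0013,0.1533,0,0,0]
  ]
}}

```text
clock: 39.65
tool_pos: [0.4987, -0.3601, 0.0957]
eef_rot: [0.353, 0.936, -0.0, 0.001]
contact_force: [-0.3, 0.2, 0.0]
opening: 0.525
finger_force: 8.0
```

Run:
```python
from h import *
p,r=tip();print(p);go(.4981,-.3594,.092,48.5)
```

```text
[ 0.49874535 -0.36014128  0.09567987]
d [0.001  0.0001 0.0037] rot [0.    0.002 0.003]
```

In the tool's units: 0.0035 m / 0.75 = 0.0047, 0.003 m / 0.75 = 0.004.

Request:
{"name": "handwheel", "arguments": {
  "ticks": [
    [0.4,0.0013,0,0.0027,0,0,0],
    [0.4,0.0013,0,0.004,0,0,0],
    [0.4,0.0013,0,0.0047,0,0,0],
    [0.4,0.0013,0,0.0047,0,0,0]
  ]
}}

```text
clock: 40.05
tool_pos: [0.4976, -0.3596, 0.0918]
eef_rot: [0.353, 0.936, -0.0, 0.0]
contact_force: [-1.0, 0.6, 3.3]
opening: 0.523
finger_force: 8.0
```

Contact. Release, rise, and go for the orange carton.

Request:
{"name": "handwheel", "arguments": {
  "ticks": [
    [0.7,0,0,0,0,0,0],
    [0.7,0,0,0,0,0,0],
    [1,0,0,0,0,0,0],
    [1,0,0,0,0,0,0],
    [1,0,0,0,0,0,0]
  ]
}}

```text
clock: 40.55
tool_pos: [0.4974, -0.3593, 0.0913]
eef_rot: [0.353, 0.936, 0.0, 0.0]
contact_force: [-0.4, 0.6, 0.2]
opening: 0.948
finger_force: 0.0
```

Request:
{"name": "handwheel", "arguments": {
  "ticks": [
    [1,0,0,-0.04,0,0,0],
    [1,0,0,-0.0933,0,0,0],
    [1,0,0,-0.1467,0,0,0],
    [1,0,0,-0.16,0,0,0],
    [1,0,0,-0.16,0,0,0]
  ]
}}

```text
clock: 41.05
tool_pos: [0.4984, -0.3597, 0.2131]
eef_rot: [0.353, 0.936, -0.0, 0.002]
contact_force: [-0.0, 0.7, 0.5]
opening: 1.001
finger_force: 0.0
```

Run:
```python
from h import *
p,r=tip();print(p)
print(r.inv().apply([.36,-.2,.21]-p), r.inv().apply([.5124,.2141,.21]-p))
```

```text
[ 0.49837382 -0.35971204  0.21308204]
[0.20940882 0.02841245 0.00232997] [0.36870389 0.43990914 0.00197223]
```

In the tool's units: 0.294 m / 0.75 = 0.392, 0.277 m / 0.75 = 0.3693.

Request:
{"name": "handwheel", "arguments": {
  "ticks": [
    [1,0.06,0.008,0,0,0,0],
    [1,0.12,0.016,0,0,0,0],
    [1,0.18,0.024,0,0,0,0],
    [1,0.24,0.032,0,0,0,0],
    [1,0.2787,0.04,0,0,0,0],
    [1,0.3013,0.1,0,0,0,0],
    [1,0.324,0.16,0,0,0,0],
    [1,0.3467,0.22,0,0,0,0],
    [1,0.3693,0.28,0,0,0,0],
    [1,0.392,0.3333,0,0,0,0]
  ]
}}

```text
clock: 42.05
tool_pos: [0.4414, 0.0244, 0.21]
eef_rot: [0.353, 0.936, -0.0, -0.001]
contact_force: [0.8, -0.2, 1.2]
opening: 1.0
finger_force: 0.0
```

Request:
{"name": "handwheel", "arguments": {
  "ticks": [
    [1,0.024,0.0613,0,0,0,0],
    [1,0.048,0.1227,0,0,0,0],
    [1,0.072,0.184,0,0,0,0],
    [1,0.0933,0.2333,0,0,0,0],
    [1,0.0996,0.2533,0.0267,0,0,0],
    [1,0.0996,0.2533,0.08,0,0,0],
    [1,0.0996,0.2533,0.08,0,0,0],
    [1,0.0996,0.2533,0.08,0,0,0]
  ]
}}

```text
clock: 42.85
tool_pos: [0.5101, 0.2134, 0.1501]
eef_rot: [0.353, 0.936, -0.002, -0.001]
contact_force: [-0.3, -0.3, 0.5]
opening: 1.002
finger_force: 0.0
```

Run:
```python
from h import *
np.set_printoptions(precision=4,suppress=True)
p,r=tip();print(p);go(.5123,.214,.034,48.5)
a=snapshot("side")[0][:,:,::-1];b=snapshot("top")[0][:,:,::-1]
cv2.imwrite("pics/c8.png",np.hstack([cv2.resize(a[130:390,240:440],(370,480)),cv2.resize(b[170:310,425:565],(430,480))]))
H,S,V=cv2.split(cv2.cvtColor(b.copy(),cv2.COLOR_BGR2HSV));t=np.zeros(H.shape,np.uint8);m=(S>100)&(H>40)&(H<90);t[225:270,470:510]=m[225:270,470:510]
cs,_=cv2.findContours(t,cv2.RETR_EXTERNAL,cv2.CHAIN_APPROX_NONE);c=max(cs,key=cv2.contourArea)
print(cv2.minAreaRect((ray("top",c[:,0].astype(float),.142)[:,:2]*1000).astype(np.float32)))
```

```text
[0.5101 0.2134 0.1501]
d [-0.0014  0.0023  0.1161] rot [-0.004 -0.001  0.003]
((497.9139709472656, -359.3748779296875), (44.24563217163086, 29.073177337646484), 48.98828125)
```

View pics/c8.png

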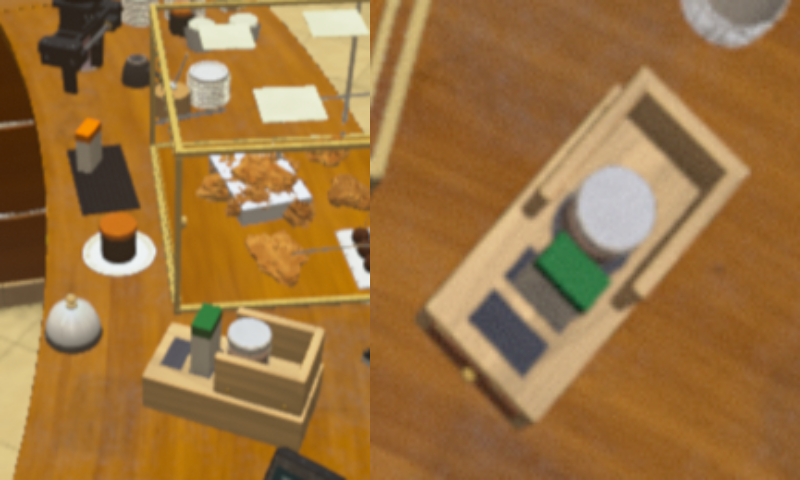

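In the tool's units: 0.116 m / 0.75 = 0.1547, 0.03 m / 0.75 = 0.04.

Request:
{"name": "handwheel", "arguments": {
  "ticks": [
    [1,-0.0013,0.0013,0.04,0,0,0],
    [1,-0.0013,0.0013,0.08,0,0,0],
    [1,-0.0013,0.0013,0.12,0,0,0],
    [1,-0.0013,0.0013,0.1427,0,0,0],
    [1,-0.0013,0.0013,0.1547,0,0,0],
    [1,-0.0013,0.0013,0.1547,0,0,0],
    [1,-0.0013,0.0013,0.1547,0,0,0]
  ],
  "clamp_n": 8
}}

```text
clock: 43.65
tool_pos: [0.5137, 0.215, 0.0366]
eef_rot: [0.353, 0.936, 0.001, 0.001]
contact_force: [0.1, 0.2, 0.4]
opening: 1.0
finger_force: 0.0
```

Request:
{"name": "handwheel", "arguments": {
  "ticks": [
    [0.4,0,0,0,0,0,0],
    [0.4,0,0,0,0,0,0],
    [0.4,0,0,0,0,0,0],
    [0.4,0,0,0,0,0,0],
    [0.4,0,0,0,0,0,0],
    [0.4,0,0,0,0,0,0]
  ],
  "clamp_n": 8
}}

```text
clock: 44.25
tool_pos: [0.5127, 0.2146, 0.0353]
eef_rot: [0.353, 0.936, -0.0, 0.0]
contact_force: [-0.4, -1.0, 1.2]
opening: 0.572
finger_force: 8.0
```

Run:
```python
from h import *
p,r=tip();print(p,get_state()["opening"]*88)
print(r.inv().apply([.5123,.214,.0337]-p),r.inv().apply([.36,-.2,.21]-p), r.inv().apply([.4689,-.3324,.21]-p))
```

```text
[0.51265135 0.21457197 0.03534483] 50.31167576981942
[-0.00011397 -0.00066112  0.00164499] [-0.15932879 -0.41209793 -0.17454632] [-0.32855061 -0.43953779 -0.17452214]
```

In the tool's units: -0.23 m / 0.75 = -0.3067, -0.19 m / 0.75 = -0.2533.

Request:
{"name": "handwheel", "arguments": {
  "ticks": [
    [0.4,0,0,-0.04,0,0,0],
    [0.4,0,0,-0.0933,0,0,0],
    [0.4,0,0,-0.1467,0,0,0],
    [0.4,0,0,-0.2,0,0,0],
    [0.4,-0.016,-0.04,-0.232,0,0,0],
    [0.4,-0.036,-0.0933,-0.232,0,0,0],
    [0.4,-0.056,-0.1467,-0.232,0,0,0],
    [0.4,-0.0773,-0.2,-0.232,0,0,0],
    [0.4,-0.0973,-0.2533,-0.232,0,0,0],
    [0.4,-0.1187,-0.3067,-0.232,0,0,0]
  ]
}}

```text
clock: 45.25
tool_pos: [0.4266, -0.0183, 0.2094]
eef_rot: [0.353, 0.936, -0.0, 0.0]
contact_force: [0.6, -0.6, -0.5]
opening: 0.572
finger_force: 8.0
```

Request:
{"name": "handwheel", "arguments": {
  "ticks": [
    [0.4,-0.02,-0.0533,0,0,0,0],
    [0.4,-0.04,-0.1067,0,0,0,0],
    [0.4,-0.06,-0.16,0,0,0,0],
    [0.4,-0.08,-0.2067,0,0,0,0],
    [0.4,-0.096,-0.24,0,0,0,0],
    [0.4,-0.14,-0.2507,0,0,0,0],
    [0.4,-0.1933,-0.26,0,0,0,0],
    [0.4,-0.24,-0.2667,0,0,0,0],
    [0.4,-0.28,-0.2733,0,0,0,0],
    [0.4,-0.3067,-0.2773,0,0,0,0]
  ]
}}

```text
clock: 46.25
tool_pos: [0.4636, -0.3269, 0.2089]
eef_rot: [0.354, 0.935, -0.0, 0.0]
contact_force: [-0.5, 0.4, 0.3]
opening: 0.572
finger_force: 8.0
```

Request:
{"name": "handwheel", "arguments": {
  "ticks": [
    [0.4,-0.0127,-0.002,0,0,0,0],
    [0.4,-0.0127,-0.002,0,0,0,0],
    [0.4,-0.0127,-0.002,0,0,0,0],
    [0.4,-0.0127,-0.002,0,0,0,0]
  ]
}}

```text
clock: 46.65
tool_pos: [0.4682, -0.3312, 0.2094]
eef_rot: [0.352, 0.936, -0.0, -0.0]
contact_force: [-1.2, 0.9, -0.1]
opening: 0.572
finger_force: 8.0
```

Run:
```python
from h import *
p,r=tip();print(p);go(.4689,-.3324,.094,48.5)
```

```text
[ 0.4682112  -0.33115909  0.20944068]
d [-0.0014 -0.0004  0.1154] rot [-0.    -0.001  0.004]
```

In the tool's units: 0.115 m / 0.75 = 0.1533, 0.11 m / 0.75 = 0.1467.

Request:
{"name": "handwheel", "arguments": {
  "ticks": [
    [0.4,-0.0007,0,0.04,0,0,0],
    [0.4,-0.0007,0,0.08,0,0,0],
    [0.4,-0.0007,0,0.1133,0,0,0],
    [0.4,-0.0007,0,0.1333,0,0,0],
    [0.4,-0.0007,0,0.1467,0,0,0],
    [0.4,-0.0007,0,0.1533,0,0,0],
    [0.4,-0.0007,0,0.1533,0,0,0],
    [0.4,-0.0007,0,0.1533,0,0,0]
  ]
}}

```text
clock: 47.45
tool_pos: [0.47, -0.3328, 0.0952]
eef_rot: [0.353, 0.936, -0.0, 0.001]
contact_force: [0.6, -0.4, 0.1]
opening: 0.569
finger_force: 8.0
```

Request:
{"name": "handwheel", "arguments": {
  "ticks": [
    [0.4,0,0,0.0013,0,0,0],
    [0.4,0,0,0.0027,0,0,0],
    [0.4,0,0,0.004,0,0,0],
    [0.4,0,0,0.004,0,0,0]
  ]
}}

```text
clock: 47.85
tool_pos: [0.4693, -0.3327, 0.0914]
eef_rot: [0.353, 0.936, -0.0, 0.0]
contact_force: [-0.5, -0.4, -0.5]
opening: 0.569
finger_force: 8.0
```

In the tool's units: 0.001 m / 0.75 = 0.0013.

Request:
{"name": "handwheel", "arguments": {
  "ticks": [
    [0.4,0,0,0.0013,0,0,0],
    [0.4,0,0,0.0013,0,0,0]
  ]
}}

```text
clock: 48.05
tool_pos: [0.4691, -0.3334, 0.0908]
eef_rot: [0.353, 0.935, -0.001, 0.0]
contact_force: [-1.6, -1.0, 4.1]
opening: 0.568
finger_force: 8.0
```

Request:
{"name": "handwheel", "arguments": {
  "ticks": [
    [0.75,0,0,0,0,0,0],
    [0.75,0,0,0,0,0,0],
    [1,0,0,0,0,0,0],
    [1,0,0,0,0,0,0],
    [1,0,0,0,0,0,0]
  ]
}}

```text
clock: 48.55
tool_pos: [0.4693, -0.3325, 0.0902]
eef_rot: [0.353, 0.936, 0.0, -0.0]
contact_force: [-0.7, -0.6, -0.3]
opening: 0.987
finger_force: 0.0
```

Request:
{"name": "handwheel", "arguments": {
  "ticks": [
    [1,0,0,-0.04,0,0,0],
    [1,0,0,-0.0933,0,0,0],
    [1,0,0,-0.1467,0,0,0],
    [1,0,0,-0.2,0,0,0],
    [1,0.0533,0,-0.2133,0,0,0],
    [1,0.1067,0,-0.2133,0,0,0],
    [1,0.16,0,-0.2133,0,0,0],
    [1,0.1867,0.04,-0.2133,0,0,0],
    [1,0.2133,0.0933,-0.2133,0,0,0],
    [1,0.2133,0.0933,-0.2133,0,0,0]
  ]
}}

```text
clock: 49.55
tool_pos: [0.3973, -0.1686, 0.2515]
eef_rot: [0.348, 0.937, 0.001, 0.001]
contact_force: [-0.2, 0.6, -0.3]
opening: 1.0
finger_force: 0.0
```

Request:
{"name": "handwheel", "arguments": {
  "ticks": [
    [1,0.04,0.0533,0,0,0,0],
    [1,0.0667,0.1067,0,0,0,0],
    [1,0.0667,0.1067,0,0,0,0],
    [1,0.0667,0.1067,0,0,0,0]
  ]
}}

```text
clock: 49.95
tool_pos: [0.411, -0.0808, 0.2504]
eef_rot: [0.352, 0.936, -0.0, 0.0]
contact_force: [-0.1, -0.0, 0.5]
opening: 1.0
finger_force: 0.0
```

Run:
```python
from h import *
np.set_printoptions(precision=4,suppress=True)
print(tip()[0])
a=snapshot("side")[0][:,:,::-1];b=snapshot("top")[0][:,:,::-1]
cv2.imwrite("pics/c9.png",np.hstack([cv2.resize(a[130:390,240:440],(370,480)),cv2.resize(b[170:310,425:565],(430,480))]))
H,S,V=cv2.split(cv2.cvtColor(b.copy(),cv2.COLOR_BGR2HSV))
for m,(x0,y0,x1,y1),z in(((S>100)&(H>40)&(H<90),(470,225,510,265),.142),((S>170)&(H<25)&(V>190),(460,245,492,278),.138)):
    t=np.zeros(H.shape,np.uint8);t[y0:y1,x0:x1]=m[y0:y1,x0:x1]
    cs,_=cv2.findContours(t,cv2.RETR_EXTERNAL,cv2.CHAIN_APPROX_NONE);c=max(cs,key=cv2.contourArea)
    print(cv2.minAreaRect((ray("top",c[:,0].astype(float),z)[:,:2]*1000).astype(np.float32)))
```

```text
[ 0.411  -0.0808  0.2504]
((497.92047119140625, -359.3232727050781), (44.2555046081543, 28.841854095458984), 48.737728118896484)
((469.8206787109375, -333.89581298828125), (48.661624908447266, 26.349937438964844), 46.76828384399414)
```

View pics/c9.png

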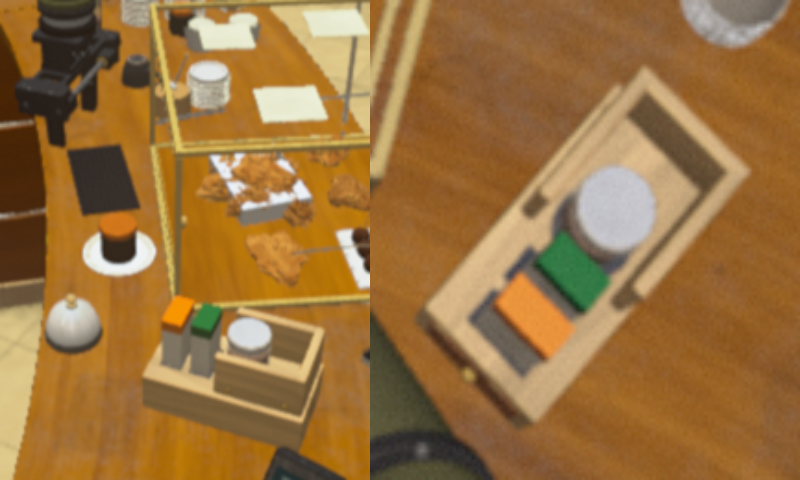

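The picture shows both cartons back in their places (orange at about (535,315), green at (573,272)), the jar in the bay and the tin mid-plate. The carton centres are within 3 mm of where they started.

Request:
{"name": "handwheel", "arguments": {
  "ticks": [
    [1,0,0,0,0,0,0],
    [1,0,0,0,0,0,0],
    [1,0,0,0,0,0,0]
  ]
}}

```text
clock: 50.35
tool_pos: [0.4106, -0.0821, 0.2502]
eef_rot: [0.354, 0.935, -0.0, -0.0]
contact_force: [-0.1, 0.4, 0.4]
opening: 0.998
finger_force: 0.0
```

```bash
python3 -c "from plant import finish_job; print(finish_job())"
```

```text
the job is handed in; nothing more can be done
None
```

I handed the job in at about 50 s, with no verdict returned: the tin is mid-plate, the spice jar is in its old place, and both cartons are back within 3 mm of their starting spots by camera, all upright.

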